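Hang the slotted pen tray on the book rack's stud

TASK

Hang the empty steel pen tray on the headed stud at the end of the desktop book rack: bring its side slot in sideways over the stud until the stud is under the pocket, then let the tray down gently until the stud sits fully home in the pocket and the tray hangs upright and still by itself. The stud's exact height has to be felt, so never force the tray against the rack (keep the push under 30 N), do not let it drop onto the stud, and leave the other things on the desk where they are.

Things in the scene. Friction and masses are not known exactly. Their poses are not given: they have to be found in the camera images.
- tray: Steel hang-on pen tray, about 0.28 kg, standing upright at the start. Upright back plate 5 mm thick (x), 90 mm wide (y), 110 mm high; in front of it (+x, out to 60 mm) an open tray 30 mm high. Origin: bottom edge of the plate, middle of its width and thickness; z up, x from the plate to the tray. Its slot opens at the plate's -y edge.
- grip (a point): Place to grip on the black grip block on top of the plate, in the tray's frame x 3.5, y 0, z 140 mm. Block: 12 mm thick (x), 44 mm wide (y), from z = 108 to 160 mm. Take it from above across the 12 mm, fingertips no lower than z = 120 mm, as they must pass over the rack's panel.
- slot_mouth (a point): Upper edge of the slot at its open mouth, in the tray's frame x 0, y -36, z 78 mm. This edge runs level from y = -45 to -6 mm. The lower lip, at z = 67 mm, begins only at y = -25 mm; from y = -45 to -25 mm the mouth is open down to z = 36 mm, so the stud can come in there and the upper edge be let down on it.
- pocket (a point): Stud's centre line when the tray hangs home, in the tray's frame x 0, y 0, z 86 mm. The pocket rises from the slot's inner end: y = -6 to +6 mm, top at z = 90 mm; the slot's end wall is at y = +6 mm (z = 67 to 90 mm). With the slot's upper edge lying on the stud this point is 12 mm above its final height.
- rack: Low wooden book rack, fixed, 220 mm long, 150 mm wide (y), left or right on the desk and turned. Origin: on the desk under the stud, in the plane of the end panel's outer face; x points out of that face, away from the books, z up. Panel 148 mm high, 18 mm thick; behind it disc cases 134 mm high, then, from 80 mm behind the face, books 163 mm high.
- stud_mark (a point): Middle of the stud's range: on the rack, 128 mm up, 4.5 mm out of the face (x). Stud along the rack's x: shank 8 mm thick, 9 mm long, then a head 20 mm across, 4 mm thick; the plate goes between face and head. The stud is clamped rigidly up to 10 mm above or below this mark (poses do not show it: feel for it, as with the slot's upper edge); sideways it is exact.
- way_in (a point): On the rack, beside the stud mark: 36 mm towards the rack's +y, same height. The tray comes in from this side and slides towards the rack's -y, its axes parallel to the rack's. Come down beside the stud, not over it: the tray is wider than the slot mouth and would land on the head.
- headphones: Black over-ear headphones lying flat, about 230 x 130 mm, 30 mm high; origin on the desk between the two cups. Not part of the job: leave it alone.
- disc_case: Flat white disc case, 125 x 142 x 10 mm; origin under its centre. Not part of the job: leave it alone.
- shaver: White electric shaver lying flat, 56 x 150 x 26 mm; origin under its centre. Not part of the job: leave it alone.
- mug: White mug, 80 mm across and 92 mm high, with a handle; origin under its centre. Not part of the job: leave it alone.
- notebook: Closed notebook lying flat, 110 x 160 x 16 mm; origin under its centre. Not part of the job: leave it alone.
- stapler: Desk stapler, 160 x 34 mm, 45 mm high; origin under its centre. Not part of the job: leave it alone.
- ink_jar: Amber glass jar, 52 mm across and 60 mm high; origin under its centre. Not part of the job: leave it alone.
Not all that is in view belongs to the job. Leave any green or purple look-alike of the tray alone.

How it is judged:
By the outcome, as a careful person would: the job done as asked, in the order asked, and still so for the second after the job is handed in, with the robot touching nothing.
It also fails if it takes over 48 s, if anything falls off the work surface, if the arm or the gripper's body presses on something with over 40 N, if the wrist force passes 120 N, or if a joint passes its speed limit or range.

ROBOT

A 6-joint arm with a two-finger parallel gripper is mounted at the origin on the work surface. World frame = base frame: x ahead of the robot, y to its left, z up, the work surface at z = 0. Lengths are in m, angles in rad, forces in N, time in s.
With the tool pointing down it reaches from about 0.325 to 0.775 m from the base axis. Payload 5.5 kg.
Tool frame: the origin (TCP) lies between the finger pads; the fingertips stand 25 mm ahead of it and the grasp point (between the pads) lies 6 mm ahead of it; z points along the fingers, y is the direction in which the jaws open and shut (so a half turn about z gives the same grasp; the last joint's range is limited). The gripper opens to 85 mm and grips with 20 to 120 N. Pads are 22 mm wide; open, the fingers measure 114 mm over their backs; the gripper's body (76 mm by 85 mm) begins 54 mm behind the grasp point. The pads swing forward as they close: fully open they stand 13 mm farther back than shut.
Start: joints at [-1.272, 0.091, 1.231, -0, 1.82, -0.057], TCP at [0.209, -0.562, 0.219] pointing down, gripper open.
Joint ranges: [-2.87, 2.87], [-0.86, 2.18], [0.17, 2.46], [-1.51, 4.65], [0.06, 2.69], [-2.65, 2.65]. Speed limits (rad/s): [2.57, 2.57, 3.01, 3.14, 3.14, 3.14].

INTERFACE

Orientations are given as a rotation vector (axis times angle).
In Python, from station import env, imaging, job gives the robot as it stands.
- The arm moves only by the tool move_arm, never from a script. Its arguments are lists of equal length, an entry for each row: "translation": the shift along the world's x, y, z in m, a list of three; "spin": the turn about the world's z in degrees. In form: {"translation": [[x, y, z], ...], "spin": [spin, ...]}. A call has 1 to 20 rows; each row shifts and turns the pose as measured when the row begins; what a row does not reach is not made up. A row lasts 1/10 s, in which the tool goes at most 50 mm and 8.59 degrees, less where a joint would pass 70% of its speed; a pose out of reach is approached as far as the arm can. A call is refused whole if a number of a shift passes 0.05 or a number of a turn 8.59, either way. A call with a gripper value outside its range is refused whole. "claw" is the opening in per cent of the stroke, from 0 (shut) to 100 (fully open), set as the call begins (left out, the last holds). The fingers move at their own pace and stop on an object; "squeeze" is the grip in N (left out, the last holds). Time passes only in rows, so rows that do not move let the fingers close. It gives the time, the measured TCP pose, the force and the opening at its end, in the units of the state.
- env.get_state(): the state, without advancing time (a new reading comes with each control period).
- imaging.read_camera(name): name is "scene" or "top" or "wrist"; returns (picture, depth): 400x640x3 uint8, red, green, blue; 400x640 float32, m along the optical axis (not along the pixel's ray), 0 where there is no reading.
- imaging.camera_info(name): a dict with "intrinsics" (3x3 intrinsics, pixels), "cam_to_world" (4x4, takes a point from camera to world coordinates). Camera axes: x right, y down, z forward; pixel columns grow to the right and rows downward; lengths in m; the calibration is good to about 2 mm. A picture is of the moment at which its call begins: read the wrist's pose just before it. camera_info takes no time and is no camera call; for the wrist camera it gives the pose at the moment of the call.
- job.sign_off(): hands the job in, once; it reports no verdict.
The state is a dict: "t": time; "q": joint angles; "joint_velocities": joint speeds; "effort": joint torques, N m; "position": TCP position; "tool_rot": TCP orientation; "ft_force": force on the tool from outside, world axes, zero at the start; "wrist_torque": the same for the moment, N m; "gripper_width": finger opening in m.
Only numpy, scipy, OpenCV 4.12 (cv2) and the standard library are available. Lean on these libraries where they do the work, as an engineer would, in place of code of your own. Each camera call takes 0.05 s, during which the arm holds its last target.

## Working session

There is one attempt and no reset: what is moved stays moved. The work goes in short steps, Python scripts to look and compute and a tool call to move; the robot and the scene stay as the last step left them, time stands still between calls to the robot, and variables do not carry over. Pictures are saved under pics/ and viewed, and the job is handed in when it is done.

Besides the shell and the picture viewer there is one more tool, called after ">>>" in YAML: its name, and indented under it one key for each argument. move_arm: Moves the arm, as the interface text tells. Its arguments: {"type":"object","properties":{"translation":{"type":"array","items":{"type":"array","items":{"type":"number"}}},"spin":{"type":"array","items":{"type":"number"}},"claw":{"type":"number"},"squeeze":{"type":"number"}},"required":["translation","spin"]}

```bash
mkdir -p pics; ls; python3 - <<'E'
from station import env, imaging, job
import cv2, numpy as np
s=env.get_state(); print(s)
for n in ["scene","top","wrist"]:
    ci=imaging.camera_info(n); p,d=imaging.read_camera(n)
    cv2.imwrite(f"pics/{n}0.png",p[:,:,::-1]); np.savez(f"{n}0.npz",p=p,d=d,K=ci["intrinsics"],T=ci["cam_to_world"])
    print(n,np.round(ci["intrinsics"],1).tolist(),np.round(ci["cam_to_world"],3).tolist())
E
```

```text
pics
{'t': 0.0, 'q': array([-1.27172920e+00,  9.18592156e-02,  1.23192455e+00, -1.43302733e-05,
        1.81979130e+00, -5.66886859e-02]), 'joint_velocities': array([-1.95644105e-04, -9.05927801e-04,  7.83160660e-05,  1.29998738e-03,
        8.30662171e-04,  9.48452021e-04]), 'effort': array([ 5.68206747e-05, -4.58735096e+01, -4.18023133e+01, -1.42127924e-04,
        1.17624609e-02,  1.41299819e-05]), 'position': array([ 0.20888621, -0.5621276 ,  0.21782885]), 'tool_rot': array([-3.09008849e+00, -5.55524354e-01,  3.97867916e-04]), 'ft_force': array([-0.06559017, -0.3704255 ,  0.1143559 ]), 'wrist_torque': array([ 0.00266935, -0.01206351,  0.01131809]), 'gripper_width': 0.08552036554197662}
scene [[392.5, 0.0, 316.1], [0.0, 392.5, 204.6], [0.0, 0.0, 1.0]] [[-0.797, 0.468, -0.381, 0.894], [0.603, 0.619, -0.502, 0.384], [0.001, -0.631, -0.776, 0.784], [0.0, 0.0, 0.0, 1.0]]
top [[418.7, 0.0, 319.7], [0.0, 418.7, 197.7], [0.0, 0.0, 1.0]] [[0.025, -0.98, 0.198, 0.388], [-1.0, -0.027, -0.005, -0.074], [0.01, -0.198, -0.98, 0.973], [0.0, 0.0, 0.0, 1.0]]
wrist [[325.9, 0.0, 320.7], [0.0, 325.9, 201.9], [0.0, 0.0, 1.0]] [[0.348, -0.893, -0.286, 0.281], [-0.937, -0.332, -0.104, -0.535], [-0.002, 0.304, -0.953, 0.372], [0.0, 0.0, 0.0, 1.0]]
```

View pics/scene0.png

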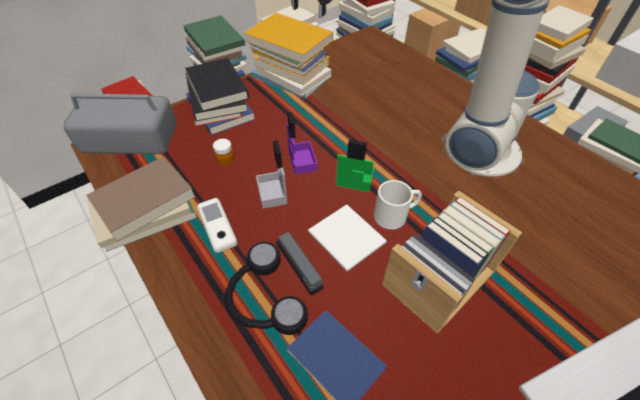

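View pics/top0.png

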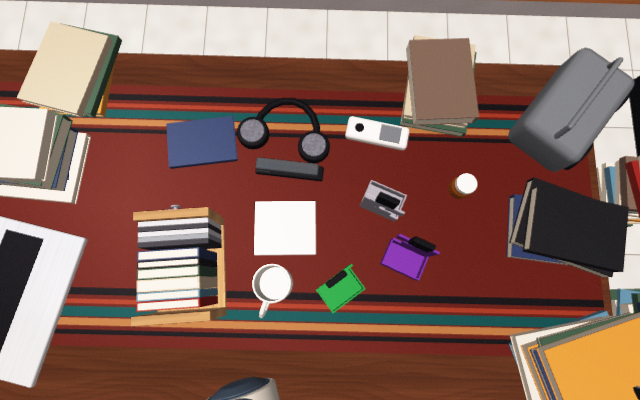

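View pics/wrist0.png

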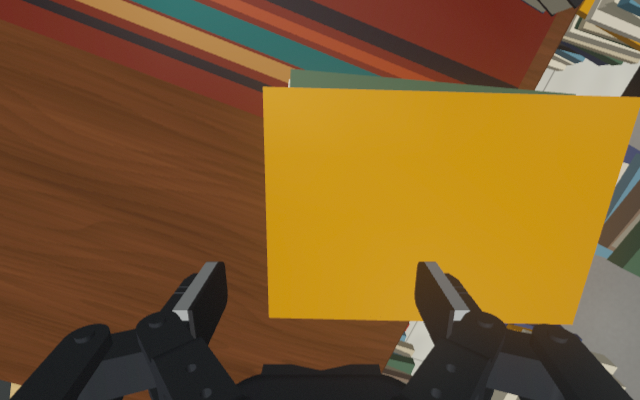

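The silver tray is at top (384,200) and scene (272,185). The rack's stud is at top (176,208) and scene (419,281). Next I'll crop in on both and measure.

```bash
cat > h.py <<'E'
import numpy as np, cv2
def load(n):
    z=np.load(n+".npz"); return z["p"],z["d"],z["K"],z["T"]
def pts(d,K,T):
    v,u=np.mgrid[:d.shape[0],:d.shape[1]]
    c=np.stack([(u-K[0,2])/K[0,0]*d,(v-K[1,2])/K[1,1]*d,d],-1)
    return c@T[:3,:3].T+T[:3,3]
def crop(p,x0,y0,x1,y1,k,f):
    cv2.imwrite(f,cv2.resize(p[y0:y1,x0:x1,::-1],None,fx=k,fy=k,interpolation=cv2.INTER_CUBIC))
def proj(P,K,T):
    c=(np.asarray(P)-T[:3,3])@T[:3,:3]; return c[...,:2]/c[...,2:]*[K[0,0],K[1,1]]+[K[0,2],K[1,2]]
E
python3 - <<'E'
from h import *
a=load("top0"); s=load("scene0")
crop(a[0],340,160,440,250,6,"pics/c1.png")
crop(s[0],240,110,340,220,5,"pics/c2.png")
crop(a[0],120,195,240,285,6,"pics/c3.png")
crop(s[0],380,180,530,330,4,"pics/c4.png")
P=pts(*a[1:]);
for u,v in [(384,200),(176,208),(386,196),(378,200),(215,215),(140,216)]: print(u,v,P[v,u].round(4),a[1][v,u])
P=pts(*s[1:]);
for u,v in [(278,150),(419,281),(416,283),(400,270)]: print(u,v,P[v,u].round(4))
E
```

```text
384 200 [ 0.5528 -0.2073  0.1513] 0.8387591
176 208 [0.5305 0.2165 0.1211] 0.861723
386 196 [ 0.5593 -0.2099  0.1598] 0.8316984
378 200 [ 0.5564 -0.1982  0.1317] 0.85861987
215 215 [0.5228 0.143  0.0905] 0.8906034
140 216 [0.5076 0.2758 0.1508] 0.82775295
278 150 [ 0.5612 -0.2004  0.1621]
419 281 [0.527  0.2193 0.1227]
416 283 [0.5359 0.2194 0.1252]
400 270 [0.5276 0.1747 0.1019]
```

View pics/c1.png

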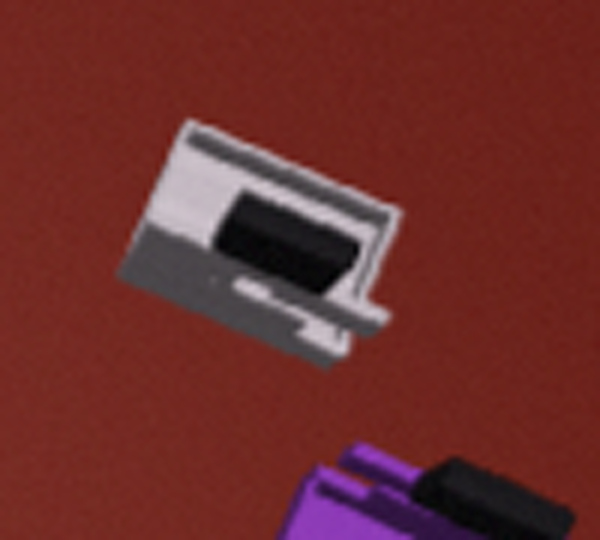

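View pics/c2.png

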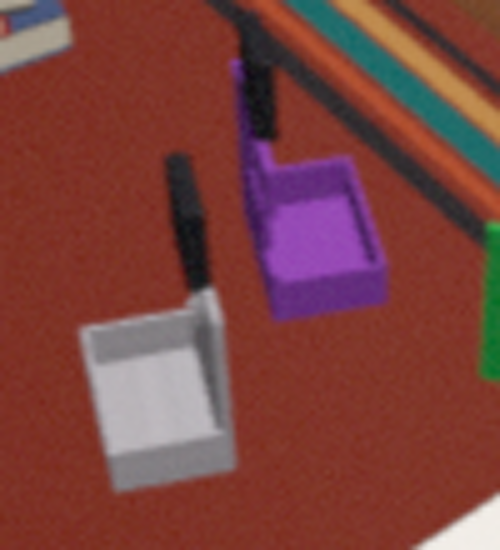

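View pics/c3.png

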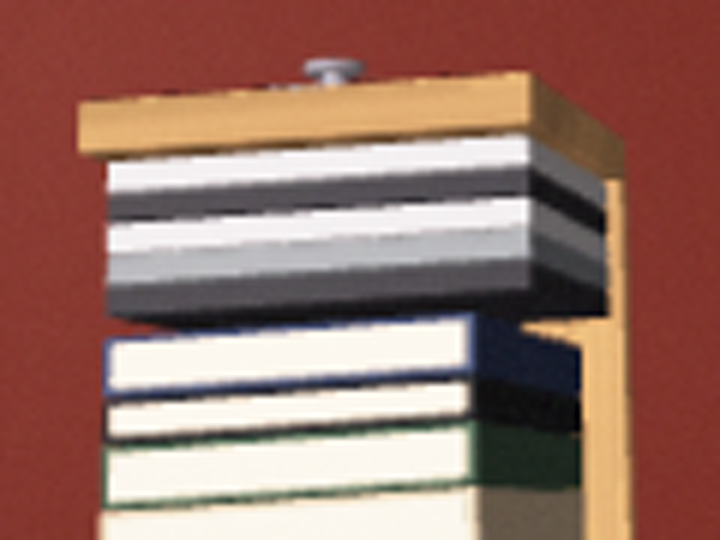

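View pics/c4.png

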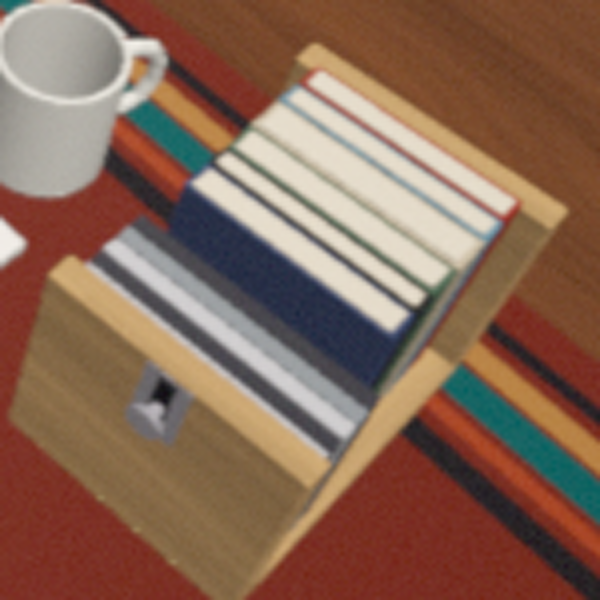

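```bash
python3 - <<'E'
from h import *
for n in ["top0","scene0"]:
    p,d,K,T=load(n); P=pts(d,K,T); hsv=cv2.cvtColor(p,cv2.COLOR_RGB2HSV)
    near=(np.hypot(P[...,0]-.56,P[...,1]+.2)<.09)&(d>0)
    blk=near&(p.max(-1)<45)&(P[...,2]>.1)
    print(n,"block",blk.sum())
    B=P[blk]; print(B.min(0).round(3),B.max(0).round(3))
    top=B[B[:,2]>.155]; print("top face",len(top),top.mean(0).round(4), cv2.minAreaRect((top[:,:2]*1000).astype(np.float32)))
    print(" all",cv2.minAreaRect((B[:,:2]*1000).astype(np.float32)))
    g=near&(hsv[...,1]<60)&~blk&(P[...,2]>.004)
    G=P[g]; print("grey",len(G),G.min(0).round(3),G.max(0).round(3))
    print(" low",cv2.minAreaRect((G[G[:,2]<.034][:,:2]*1000).astype(np.float32)))
    h=G[G[:,2]>.045]; print(" plate",len(h),cv2.minAreaRect((h[:,:2]*1000).astype(np.float32)))
    # rack panel
    pn=(P[...,0]>.46)&(P[...,0]<.56)&(P[...,1]>.1)&(P[...,1]<.34)&(d>0)
    wood=pn&(hsv[...,0]<25)&(hsv[...,0]>10)&(hsv[...,1]>60)
    W=P[wood&(P[...,2]>.142)&(P[...,2]<.156)]
    print("panel top",len(W),W.mean(0).round(4),cv2.minAreaRect((W[:,:2]*1000).astype(np.float32)))
    F=P[wood&(P[...,2]<.140)&(P[...,2]>.02)&(P[...,0]>.5)]
    if len(F)>200:
        A=np.c_[F[:,1:],np.ones(len(F))]; 
        for _ in range(4):
            c=np.linalg.lstsq(A,F[:,0],rcond=None)[0]; r=F[:,0]-A@c; k=abs(r)<2.5*r.std()+1e-5; A=A[k];F=F[k]
        print("face x=ay+bz+c",c.round(4),len(F),r.std())
    st=pn&(hsv[...,1]<60)&(P[...,0]>.515)&(P[...,2]>.09)
    S=P[st]; print("stud",len(S),S.mean(0).round(4) if len(S) else 0)
    vs,us=np.where(st); print(us.min(),us.max(),vs.min(),vs.max()) if len(us) else 0
E
```

```text
top0 block 218
[ 0.543 -0.236  0.11 ] [ 0.565 -0.194  0.163]
top face 111 [ 0.5546 -0.2152  0.1592] ((554.8710327148438, -214.99635314941406), (41.943519592285156, 9.993432998657227), 68.15608215332031)
 all ((554.8120727539062, -214.83566284179688), (42.19795608520508, 10.222400665283203), 68.15607452392578)
grey 734 [ 0.533 -0.277  0.004] [ 0.624 -0.172  0.161]
 low ((579.36181640625, -225.20620727539062), (89.73202514648438, 64.07414245605469), 67.34232330322266)
 plate 333 ((556.1649169921875, -215.37574768066406), (89.47486877441406, 13.533504486083984), 67.16136169433594)
panel top 689 [0.5147 0.2174 0.1477] ((515.10986328125, 216.97567749023438), (18.208040237426758, 149.32101440429688), 5.456573963165283)
stud 31 [0.5336 0.2184 0.1234]
171 179 205 208
scene0 block 87
[ 0.553 -0.226  0.113] [ 0.569 -0.193  0.161]
top face 27 [ 0.5613 -0.209   0.1589] ((559.86083984375, -210.0474853515625), (35.6024169921875, 6.788243293762207), 67.66006469726562)
 all ((560.128662109375, -210.19496154785156), (35.314125061035156, 8.670064926147461), 71.8371810913086)
grey 629 [ 0.536 -0.281  0.004] [ 0.625 -0.17   0.162]
 low ((579.1832275390625, -225.39988708496094), (94.3194580078125, 61.827789306640625), 67.53160095214844)
 plate 115 ((560.9190673828125, -202.70071411132812), (66.76721954345703, 9.38115119934082), 70.9197769165039)
panel top 763 [0.517  0.223  0.1476] ((516.4305419921875, 218.74452209472656), (20.04385757446289, 149.53994750976562), 4.8404130935668945)
face x=ay+bz+c [-9.21e-02  3.00e-04  5.44e-01] 2108 0.0006341469768454073
stud 205 [0.528  0.2199 0.1249]
411 427 270 290
```

>>> move_arm:
  translation:
    - [0,0,0.03]
    - [0.019,0.045,0.003]
    - [0.019,0.045,0.003]
    - [0.019,0.045,0.003]
    - [0.019,0.045,0.003]
    - [0.019,0.045,0.003]
    - [0.019,0.045,0.003]
    - [0.019,0.045,0.003]
    - [0.019,0.045,0.003]
    - [0.019,0.045,0.003]
    - [0.019,0.045,0]
    - [0.019,0.045,0]
    - [0.019,0.045,0]
    - [0.019,0.045,0]
    - [0.019,0.045,0]
    - [0.019,0.045,0]
    - [0.019,0.045,0]
    - [0.019,0.045,0]
  spin: [0,4.4,4.4,4.4,4.4,4.4,4.4,4.4,4.4,4.4,4.4,4.4,4.4,4.4,4.4,4.4,4.4,4.4]

```text
t: 1.95
position: [0.5294, 0.2208, 0.2672]
tool_rot: [-2.064, -2.36, 0.011]
ft_force: [0.9, -1.4, 0.5]
gripper_width: 0.0853
```

```bash
cat > snap.py <<'E'
from station import env, imaging
import sys,cv2,numpy as np
def snap(cam,tag):
    s=env.get_state(); ci=imaging.camera_info(cam); p,d=imaging.read_camera(cam)
    cv2.imwrite(f"pics/{tag}.png",p[:,:,::-1]); np.savez(tag+".npz",p=p,d=d,K=ci["intrinsics"],T=ci["cam_to_world"])
    from scipy.spatial.transform import Rotation as R
    y=R.from_rotvec(s["tool_rot"]).as_matrix()[:,1]; print("t",s["t"],"pos",s["position"].round(4),"jaw angle",np.degrees(np.arctan2(y[1],y[0])).round(2),"tooly z",y[2].round(4),"F",s["ft_force"].round(2),"M",s["wrist_torque"].round(3),"w",s["gripper_width"])
if __name__=="__main__": snap(sys.argv[1],sys.argv[2])
E
python3 snap.py wrist w1
```

```text
t 1.95 pos [0.5294 0.2208 0.2672] jaw angle 7.64 tooly z -0.0096 F [ 0.89 -1.36  0.54] M [ 0.009 -0.026  0.061] w 0.08533089766457874
```

View pics/w1.png

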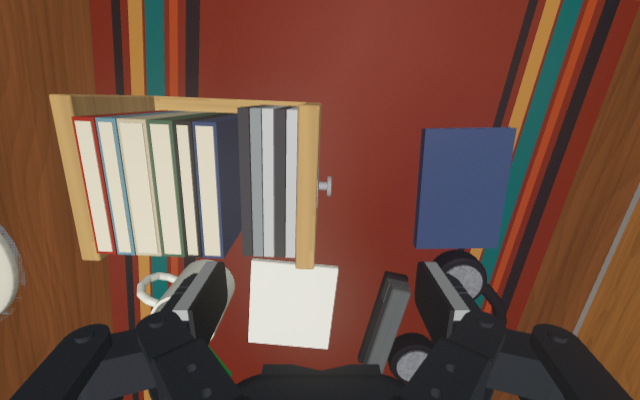

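The wrist view shows the stud head at about (326,186). The panel's top strip runs from (310,103) to (305,268), and the area in front of it is free.

```bash
python3 - <<'E'
from h import *
p,d,K,T=load("w1"); P=pts(d,K,T); hsv=cv2.cvtColor(p,cv2.COLOR_RGB2HSV)
wood=(hsv[...,0]<25)&(hsv[...,0]>10)&(hsv[...,1]>60)&(abs(P[...,2]-.148)<.007)&(P[...,0]>.49)&(P[...,0]<.56)
W=P[wood]; print(len(W),W.mean(0).round(4),cv2.minAreaRect((W[:,:2]*1000).astype(np.float32)))
# outer edge per row, rays onto z=.148 plane
u=[];
vs=range(115,262,3)
E=[]
for v in vs:
    c=np.where(wood[v])[0]
    if len(c)<8: continue
    ray=np.array([(c.max()+.5-K[0,2])/K[0,0],(v-K[1,2])/K[1,1],1])@T[:3,:3].T
    E.append(T[:3,3]+ray*(.148-T[2,3])/ray[2])
E=np.array(E); cc=np.polyfit(E[:,1],E[:,0],1); r=E[:,0]-np.polyval(cc,E[:,1]); k=abs(r)<2*r.std(); cc=np.polyfit(E[k,1],E[k,0],1)
print("edge yaw",np.degrees(np.arctan(-cc[0])),"x at y=.218",np.polyval(cc,.218),r.std())
st=(hsv[...,1]<70)&(P[...,0]>.52)&(P[...,0]<.56)&(P[...,2]>.09)&(abs(P[...,1]-.218)<.03)
S=P[st]; vv,uu=np.where(st); print(len(S),S.mean(0).round(4),S.min(0).round(4),S.max(0).round(4),uu.min(),uu.max(),vv.min(),vv.max())
H=S[S[:,0]>.532]; print("head",H.mean(0),H.min(0),H.max(0))
crop(p,270,140,370,230,6,"pics/w1c.png")
E
```

```text
3320 [0.5148 0.2239 0.1471] ((515.3541870117188, 217.547119140625), (18.041738510131836, 149.66531372070312), 5.180744171142578)
edge yaw 5.294959111288659 x at y=.218 0.5242738803668944 0.0002563949702301479
6404 [0.5418 0.2357 0.353 ] [0.52   0.2019 0.1005] [0.56   0.2437 0.3711] 285 472 168 399
head [0.54741007 0.2375091  0.35608286] [0.5320186  0.21125899 0.11848679] [0.55999629 0.24365938 0.37106281]
```

View pics/w1c.png

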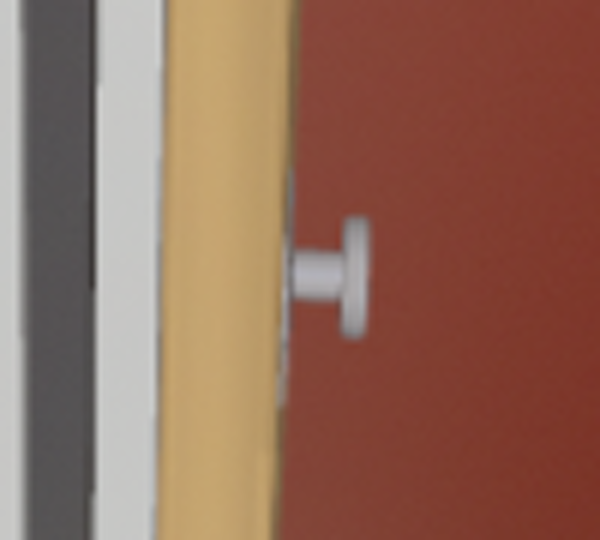

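```bash
python3 - <<'E'
from h import *
p,d,K,T=load("w1"); P=pts(d,K,T)
print(P[184:189,322:332].round(4)[2], P[180:193,329,1:].round(4))
ex=np.array([np.cos(np.radians(5.28)),np.sin(np.radians(5.28))])
f=np.array([.5242,.218])
def cast(u,v,K,T,z):
    r=np.array([(u-K[0,2])/K[0,0],(v-K[1,2])/K[1,1],1])@T[:3,:3].T; return T[:3,3]+r*(z-T[2,3])/r[2]
for z in (.118,.128,.138):
  for uv in ((329.2,186.2),(322.8,185.8)):
    q=cast(*uv,K,T,z+ (0 if uv[0]>325 else .004)); r=q[:2]-f; print("w",z,q.round(4),"rackx",(r@ex).round(4),"racky",(r@[-ex[1],ex[0]]).round(4))
# top: head centre in crop c3 (333,67)/6
a=load("top0")
for z in (.118,.128,.138):
    q=cast(120+333/6-.4,195+67/6-.4,a[2],a[3],z); r=q[:2]-f; print("top",z,q.round(4),"rackx",(r@ex).round(4),"racky",(r@[-ex[1],ex[0]]).round(4))
E
```

```text
[[5.289e-01 2.188e-01 1.214e-01]
 [5.298e-01 2.191e-01 1.223e-01]
 [5.308e-01 2.194e-01 1.229e-01]
 [5.317e-01 2.194e-01 1.223e-01]
 [5.328e-01 2.189e-01 1.198e-01]
 [5.334e-01 2.207e-01 1.262e-01]
 [5.343e-01 2.211e-01 1.272e-01]
 [5.352e-01 2.214e-01 1.280e-01]
 [5.362e-01 2.212e-01 1.269e-01]
 [5.444e-01 1.883e-01 2.000e-04]] [[0.2264 0.1252]
 [0.2254 0.125 ]
 [0.2249 0.1268]
 [0.2237 0.1258]
 [0.2231 0.1274]
 [0.2221 0.127 ]
 [0.2214 0.128 ]
 [0.2204 0.1279]
 [0.2195 0.128 ]
 [0.2185 0.1277]
 [0.2177 0.1283]
 [0.2163 0.127 ]
 [0.2151 0.1261]]
w 0.118 [0.5359 0.2186 0.118 ] rackx 0.0117 racky -0.0005
w 0.118 [0.5296 0.2192 0.122 ] rackx 0.0055 racky 0.0007
w 0.128 [0.5354 0.2212 0.128 ] rackx 0.0115 racky 0.0022
w 0.128 [0.5293 0.2219 0.132 ] rackx 0.0055 racky 0.0034
w 0.138 [0.5349 0.2239 0.138 ] rackx 0.0112 racky 0.0048
w 0.138 [0.529  0.2245 0.142 ] rackx 0.0054 racky 0.006
top 0.118 [0.5357 0.2199 0.118 ] rackx 0.0116 racky 0.0008
top 0.128 [0.5339 0.2164 0.128 ] rackx 0.0095 racky -0.0024
top 0.138 [0.5322 0.213  0.138 ] rackx 0.0075 racky -0.0057
```

The wrist and top rays meet at a stud height of about 0.118 m, so it is clamped low. The rack yaw is 5.28° and its origin is about (0.5242, 0.2184). Now to the tray.

>>> move_arm:
  translation:
    - [0.003,-0.0484,0]
    - [0.003,-0.0484,0]
    - [0.003,-0.0484,0]
    - [0.003,-0.0484,0]
    - [0.003,-0.0484,0]
    - [0.003,-0.0484,0]
    - [0.003,-0.0484,0]
    - [0.003,-0.0484,0]
    - [0.002,-0.0484,0]
    - [0,0,0]
  spin: [-3.35,-3.35,-3.35,-3.35,-3.35,-3.35,-3.35,-3.35,-3.35,0]

```text
t: 3.0
position: [0.5529, -0.2172, 0.2532]
tool_rot: [-2.591, -1.733, 0.02]
ft_force: [0.1, 0.5, -0.9]
gripper_width: 0.0855
```

```bash
python3 snap.py wrist w2; python3 - <<'E'
from h import *
p,d,K,T=load("w2"); P=pts(d,K,T); hsv=cv2.cvtColor(p,cv2.COLOR_RGB2HSV)
near=(np.hypot(P[...,0]-.56,P[...,1]+.21)<.09)&(d>0)&(P[...,2]<.18)
blk=near&(p.max(-1)<45)&(P[...,2]>.1); B=P[blk]
print(len(B),cv2.minAreaRect((B[:,:2]*1000).astype(np.float32)),B[:,2].max())
t=B[B[:,2]>.154]; print(len(t),cv2.minAreaRect((t[:,:2]*1000).astype(np.float32)),t[:,2].mean())
g=near&(hsv[...,1]<60)&~blk&(P[...,2]>.004); G=P[g]
print(cv2.minAreaRect((G[(G[:,2]<.034)][:,:2]*1000).astype(np.float32)))
E
```

```text
t 3.0 pos [ 0.5529 -0.2172  0.2532] jaw angle -22.43 tooly z -0.0278 F [ 0.08  0.48 -0.85] M [-0.012 -0.025 -0.018] w 0.08546193121006262
41 ((561.3479614257812, -216.00906372070312), (42.081172943115234, 9.03304672241211), 80.63531494140625) 0.1590127685040537
11 ((560.3862915039062, -216.09356689453125), (41.7808837890625, 6.028812408447266), 79.07664489746094) 0.15730055777053684
((579.774169921875, -226.07125854492188), (89.98843383789062, 62.51662826538086), 67.43521118164062)
```

View pics/w2.png

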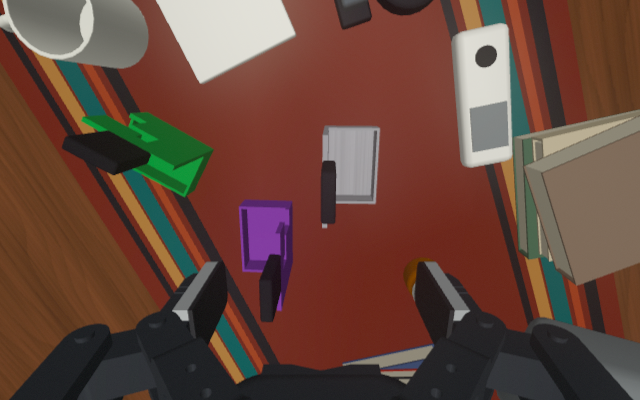

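```bash
python3 snap.py wrist w3; python3 - <<'E'
from station import env
from scipy.spatial.transform import Rotation as R
print(R.from_rotvec(env.get_state()["tool_rot"]).as_matrix().round(4))
from h import *
p,d,K,T=load("w3"); P=pts(d,K,T); hsv=cv2.cvtColor(p,cv2.COLOR_RGB2HSV)
print(p[165,328],p[190,328])
near=(np.hypot(P[...,0]-.56,P[...,1]+.21)<.06)&(d>0)&(P[...,2]<.18)
B=P[near&(P[...,2]>.115)]
print(len(B),cv2.minAreaRect((B[:,:2]*1000).astype(np.float32)),B[:,2].max())
t=B[B[:,2]>.152]; print(len(t),cv2.minAreaRect((t[:,:2]*1000).astype(np.float32)),t.mean(0))
E
```

```text
t 3.05 pos [ 0.5532 -0.2147  0.2535] jaw angle -22.25 tooly z -0.028 F [-0.79  0.45  0.32] M [ 0.013 -0.021  0.021] w 0.08561585254460893
[[ 0.376   0.9263 -0.0235]
 [ 0.9266 -0.3757  0.0153]
 [ 0.0053 -0.0275 -0.9996]]
[44 35 35] [51 42 47]
896 ((556.2286987304688, -215.69302368164062), (43.2818603515625, 11.976785659790039), 67.09527587890625) 0.16169264520765445
776 ((556.241943359375, -215.8816680908203), (43.022315979003906, 11.84241008758545), 66.56471252441406) [ 0.55662474 -0.21486531  0.15895847]
```

```bash
python3 - <<'E'
from scipy.spatial.transform import Rotation as R
for r in ([-3.09008849e+00, -5.55524354e-01,  3.97867916e-04],[-2.064,-2.36,.011],[-2.591,-1.733,.02]):
    print(R.from_rotvec(r).as_matrix()[:,2].round(4))
E
```

```text
[-6.0e-04  1.9e-03 -1.0e+00]
[-0.0094 -0.0011 -1.    ]
[-0.0242  0.0131 -0.9996]
```

>>> move_arm:
  translation:
    - [0,0,0]
    - [0,0,0]
  spin: [0,0]

```text
t: 3.3
position: [0.5538, -0.2105, 0.2542]
tool_rot: [-2.581, -1.744, 0.016]
ft_force: [0.5, 0.7, -0.1]
gripper_width: 0.0852
```

```bash
cat > st.py <<'E'
from station import env
from scipy.spatial.transform import Rotation as R
import numpy as np
s=env.get_state(); M=R.from_rotvec(s["tool_rot"]).as_matrix(); y=M[:,1]
print("t",s["t"],"pos",s["position"].round(4),"jaw",np.degrees(np.arctan2(y[1],y[0])).round(2),"toolz",M[:,2].round(4),"tilt along jaw/toolx deg",np.degrees([M[2,1],M[2,0]]).round(2),"F",s["ft_force"].round(2),"M",s["wrist_torque"].round(3),"w",s["gripper_width"].round(4))
E
python3 st.py
```

```text
Traceback (most recent call last):
  File "st.py", line 5, in <module>
    print("t",s["t"],"pos",s["position"].round(4),"jaw",np.degrees(np.arctan2(y[1],y[0])).round(2),"toolz",M[:,2].round(4),"tilt along jaw/toolx deg",np.degrees([M[2,1],M[2,0]]).round(2),"F",s["ft_force"].round(2),"M",s["wrist_torque"].round(3),"w",s["gripper_width"].round(4))
                                                                                                                                                                                                                                                         ^^^^^^^^^^^^^^^^^^^^^^^^
AttributeError: 'float' object has no attribute 'round'
```

```bash
sed -i 's/s\["gripper_width"\].round(4)/round(s["gripper_width"],4)/' st.py; python3 st.py
```

```text
t 3.3 pos [ 0.5538 -0.2105  0.2542] jaw -21.9 toolz [-0.0233  0.016  -0.9996] tilt along jaw/toolx deg [-1.58  0.35] F [ 0.51  0.68 -0.13] M [ 0.029 -0.063  0.005] w 0.0852
```

>>> move_arm:
  translation:
    - [0.001,-0.002,-0.02]
    - [0.001,-0.003,-0.02]
    - [0,0,-0.02]
    - [0,0,0]
    - [0,0,0]
  spin: [-0.4,-0.4,0,0,0]

```text
t: 3.8
position: [0.5575, -0.2082, 0.196]
tool_rot: [-2.587, -1.743, 0.01]
ft_force: [0.5, 0.3, 0.5]
gripper_width: 0.0853
```

```bash
python3 st.py
```

```text
t 3.8 pos [ 0.5575 -0.2082  0.196 ] jaw -22.05 toolz [-0.018   0.0147 -0.9997] tilt along jaw/toolx deg [-1.27  0.39] F [0.46 0.29 0.49] M [0.007 0.002 0.002] w 0.0853
```

>>> move_arm:
  translation:
    - [-0.001,-0.007,0]
  spin: [-0.5]

```text
t: 3.9
position: [0.557, -0.2141, 0.1971]
tool_rot: [-2.593, -1.735, 0.009]
ft_force: [-0.2, 0.1, 0.6]
gripper_width: 0.085
```

```bash
python3 st.py
```

```text
t 3.9 pos [ 0.557  -0.2141  0.1971] jaw -22.44 toolz [-0.0169  0.0147 -0.9997] tilt along jaw/toolx deg [-1.22  0.41] F [-0.2   0.15  0.62] M [-0.001  0.038  0.013] w 0.085
```

>>> move_arm:
  translation:
    - [0,0,0]
  spin: [0]

```text
t: 4.0
position: [0.5572, -0.2148, 0.1985]
tool_rot: [-2.595, -1.735, 0.008]
ft_force: [-0.3, -0.4, -0.0]
gripper_width: 0.0854
```

```bash
python3 st.py
```

```text
t 4.0 pos [ 0.5572 -0.2148  0.1985] jaw -22.46 toolz [-0.0154  0.0135 -0.9998] tilt along jaw/toolx deg [-1.11  0.38] F [-0.3  -0.38 -0.04] M [ 0.027  0.021 -0.009] w 0.0854
```

>>> move_arm:
  translation:
    - [0,0,0]
    - [0,0,0]
    - [0,0,0]
    - [0,0,0]
  spin: [0,0,0,0]

```text
t: 4.4
position: [0.5579, -0.2155, 0.2013]
tool_rot: [-2.599, -1.736, 0.005]
ft_force: [-0.0, 0.5, -1.0]
gripper_width: 0.085
```

```bash
python3 st.py
```

```text
t 4.4 pos [ 0.5579 -0.2155  0.2013] jaw -22.5 toolz [-0.0114  0.0119 -0.9999] tilt along jaw/toolx deg [-0.87  0.38] F [-0.04  0.53 -0.99] M [-0.01  -0.059  0.059] w 0.085
```

>>> move_arm:
  translation:
    - [-0.001,0,-0.008]
    - [0,0,-0.008]
    - [0,0,-0.008]
    - [0,0,-0.008]
    - [0,0,-0.008]
    - [0,0,-0.006]
    - [0,0,-0.004]
  spin: [0,0,0,0,0,0,0]

```text
t: 5.1
position: [0.5562, -0.2152, 0.1456]
tool_rot: [-2.597, -1.735, 0.006]
ft_force: [0.2, 0.1, 0.4]
gripper_width: 0.0849
```

```bash
python3 st.py
```

```text
t 5.1 pos [ 0.5562 -0.2152  0.1456] jaw -22.51 toolz [-0.0134  0.0128 -0.9998] tilt along jaw/toolx deg [-0.99  0.38] F [0.23 0.12 0.44] M [-0.051  0.043  0.058] w 0.0849
```

>>> move_arm:
  translation:
    - [0,0,0]
    - [0,0,0]
    - [0,0,-0.001]
    - [0,0,-0.001]
    - [0,0,-0.001]
    - [0,0,-0.001]
  spin: [0,0,0,0,0,0]

```text
t: 5.7
position: [0.5566, -0.2153, 0.142]
tool_rot: [-2.598, -1.736, 0.005]
ft_force: [-0.6, 0.8, -0.2]
gripper_width: 0.0851
```

```bash
python3 st.py
```

```text
t 5.7 pos [ 0.5566 -0.2153  0.142 ] jaw -22.5 toolz [-0.0121  0.0123 -0.9999] tilt along jaw/toolx deg [-0.91  0.38] F [-0.56  0.78 -0.23] M [-0.019  0.074 -0.021] w 0.0851
```

>>> move_arm:
  translation:
    - [0,0,0.004]
    - [0,0,0.001]
    - [0,0,0]
  spin: [0,0,0]

```text
t: 6.0
position: [0.5566, -0.2154, 0.1476]
tool_rot: [-2.598, -1.736, 0.005]
ft_force: [0.3, 0.0, -0.5]
gripper_width: 0.0853
```

```bash
python3 st.py
```

```text
t 6.0 pos [ 0.5566 -0.2154  0.1476] jaw -22.5 toolz [-0.0119  0.0122 -0.9999] tilt along jaw/toolx deg [-0.89  0.38] F [ 0.32  0.03 -0.47] M [-0.055 -0.002 -0.007] w 0.0853
```

>>> move_arm:
  translation:
    - [0,0,0]
    - [0,0,0]
    - [0,0,0]
    - [0,0,0]
    - [0,0,0]
    - [0,0,0]
  spin: [0,0,0,0,0,0]
  claw: 0
  squeeze: 60

```text
t: 6.6
position: [0.5568, -0.2155, 0.148]
tool_rot: [-2.599, -1.736, 0.004]
ft_force: [0.0, -0.1, 0.7]
gripper_width: 0.0002
```

```bash
python3 st.py
```

```text
t 6.6 pos [ 0.5568 -0.2155  0.148 ] jaw -22.5 toolz [-0.0112  0.0118 -0.9999] tilt along jaw/toolx deg [-0.85  0.38] F [ 0.02 -0.14  0.74] M [-0.054 -0.088  0.006] w 0.0002
```

The fingers closed fully, so there is no grasp. I need to look before doing anything else.

```bash
python3 snap.py wrist w4; python3 snap.py scene s4
```

```text
t 6.6 pos [ 0.5568 -0.2155  0.148 ] jaw angle -22.5 tooly z -0.0149 F [ 0.02 -0.14  0.74] M [-0.054 -0.088  0.006] w 0.0001813111026282183
t 6.65 pos [ 0.5568 -0.2155  0.148 ] jaw angle -22.5 tooly z -0.0148 F [ 0.06 -0.76  1.58] M [-0.089 -0.068  0.013] w -0.0005517913502064946
```

View pics/w4.png

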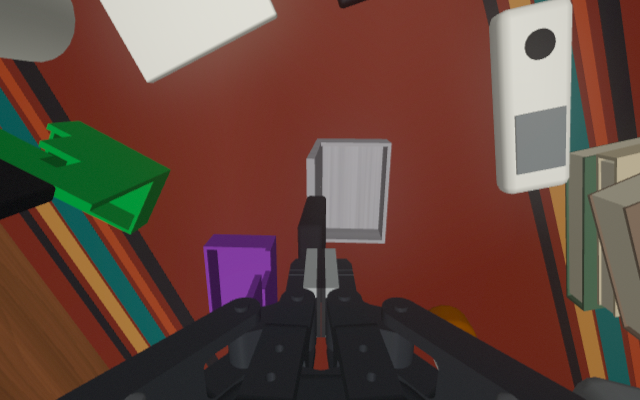

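View pics/s4.png

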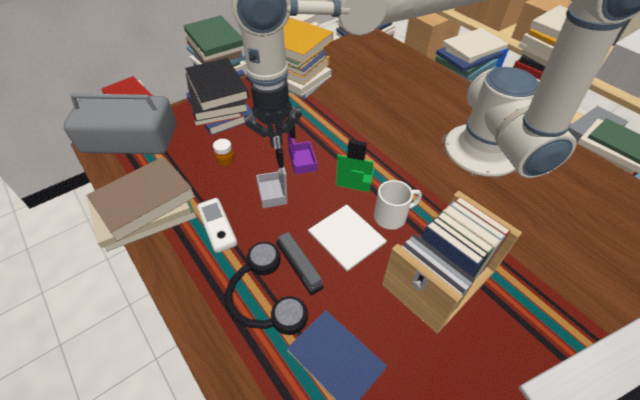

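```bash
python3 - <<'E'
from h import *
p,d,K,T=load("w4"); crop(p,260,120,400,330,3,"pics/w4c.png")
p,d,K,T=load("s4"); crop(p,220,80,330,220,5,"pics/s4c.png")
E
```

```text
(no output)
```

View pics/w4c.png

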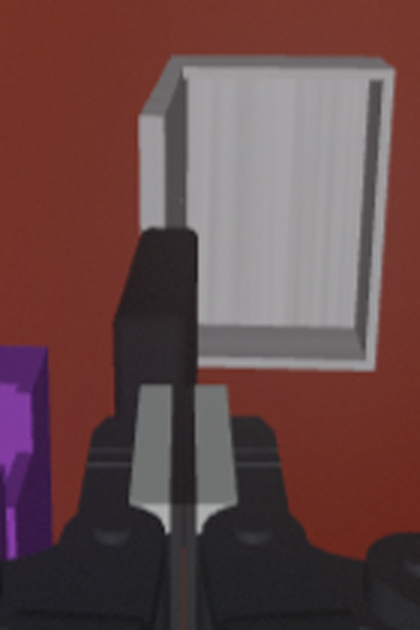

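View pics/s4c.png

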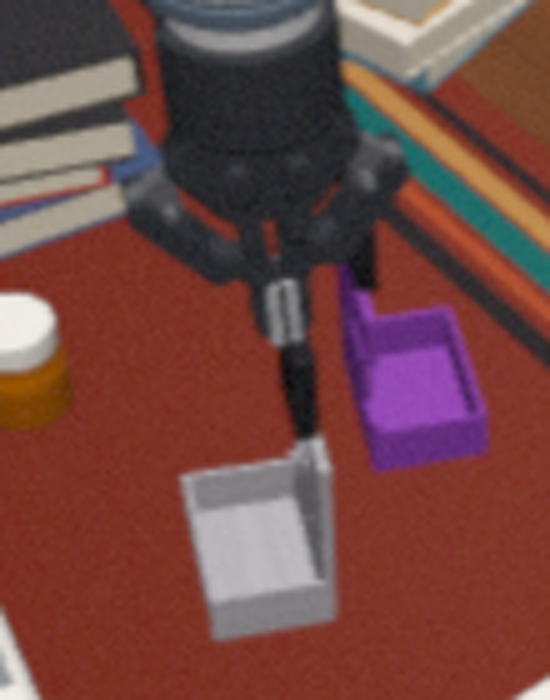

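```bash
python3 - <<'E'
from h import *
p,d,K,T=load("w4"); P=pts(d,K,T)
print("T pos",T[:3,3].round(4))
for cx,cy in [(170,240),(165,300),(150,350),(155,400),(215,400),(155,450),(215,480),(183,420),(183,480),(150,520),(183,560)]:
    u,v=260+cx//3,120+cy//3; print((cx,cy),P[v,u].round(4))
p,d,K,T=load("s4"); P=pts(d,K,T)
for cx,cy in [(283,300),(283,335),(290,350),(295,370),(305,425),(310,450)]:
    u,v=220+cx//5,80+cy//5; print((cx,cy),P[v,u].round(4),p[v,u])
E
```

```text
T pos [ 0.5878 -0.1454  0.3028]
(170, 240) [ 0.5613 -0.1951  0.1195]
(165, 300) [ 0.5619 -0.195   0.1538]
(150, 350) [ 0.5575 -0.1997  0.1594]
(155, 400) [ 0.5567 -0.2039  0.169 ]
(215, 400) [ 0.5651 -0.2071  0.1696]
(155, 450) [ 0.5573 -0.2042  0.1845]
(215, 480) [ 0.5647 -0.2073  0.1919]
(183, 420) [ 0.5611 -0.2053  0.1765]
(183, 480) [ 0.5611 -0.2059  0.1919]
(150, 520) [ 0.5579 -0.2037  0.2022]
(183, 560) [ 0.5581 -0.2132  0.1972]
(283, 300) [ 0.5616 -0.2041  0.19  ] [88 88 89]
(283, 335) [ 0.5632 -0.2048  0.1692] [113 112 114]
(290, 350) [ 0.5609 -0.2009  0.1616] [36 33 42]
(295, 370) [ 0.5622 -0.1958  0.1535] [23 24 22]
(305, 425) [ 0.56   -0.1954  0.1167] [21 21 17]
(310, 450) [ 0.5587 -0.1951  0.0991] [139 136 141]
```

```bash
python3 - <<'E'
from h import *
for n,pos,uvs in (("w1",[.5294,.2208,.2672],[(205,265),(215,280),(222,290),(190,315),(435,265),(430,285),(460,315)]),("w4",[.5568,-.2155,.148],[(312,253),(312,270),(331,253),(331,280),(320,290),(300,262)])):
    p,d,K,T=load(n)
    for u,v in uvs:
        print(n,(u,v),"depth",d[v,u].round(4),"dz from TCP",(pts(d,K,T)[v,u]-pos).round(4),p[v,u])
p,d,K,T=load("w4"); print((T[:3,:3].T@(np.array([.5568,-.2155,.148-.025])-T[:3,3])), proj(np.array([[.5568,-.2155,.123],[.5568,-.2155,.148]]),K,T))
E
```

```text
w1 (205, 265) depth 0.136 dz from TCP [-0.0496  0.0049  0.0332] [122 123 121]
w1 (215, 280) depth 0.132 dz from TCP [-0.0436  0.0018  0.0385] [45 43 39]
w1 (222, 290) depth 0.1409 dz from TCP [-0.0424 -0.0069  0.032 ] [44 42 39]
w1 (190, 315) depth 0.1088 dz from TCP [-0.0443  0.003   0.0625] [60 59 60]
w1 (435, 265) depth 0.1367 dz from TCP [0.0458 0.0174 0.0316] [119 120 120]
w1 (430, 285) depth 0.1275 dz from TCP [0.0412 0.0138 0.0423] [36 32 33]
w1 (460, 315) depth 0.1085 dz from TCP [0.0449 0.0151 0.0619] [178 180 179]
w4 (312, 253) depth 0.1468 dz from TCP [0.0004 0.0117 0.0216] [113 116 115]
w4 (312, 270) depth 0.1332 dz from TCP [0.0007 0.0109 0.036 ] [112 115 114]
w4 (331, 253) depth 0.1467 dz from TCP [0.0083 0.0084 0.0216] [114 116 115]
w4 (331, 280) depth 0.1254 dz from TCP [0.0079 0.0082 0.0439] [112 115 114]
w4 (320, 290) depth 0.1204 dz from TCP [0.0037 0.009  0.0496] [53 49 52]
w4 (300, 262) depth 0.1461 dz from TCP [-0.0059  0.0104  0.0235] [42 38 42]
[0.00089937 0.01958522 0.19444373] [[322.1585098  234.73618152]
 [321.64356017 253.55392121]]
```

```bash
python3 - <<'E'
from h import *
p,d,K,T=load("w4"); P=pts(d,K,T)
for v in range(222,262,2): print(v,[tuple(P[v,u].round(4)) for u in (303,312,321)])
p,d,K,T=load("s4"); P=pts(d,K,T)
for v in range(134,156): print(v,[(u,P[v,u,2].round(3),int(p[v,u].max())) for u in (274,276,278,280,282)])
E
```

```text
222 [(np.float64(0.5564), np.float64(-0.1932), np.float64(0.1556)), (np.float64(0.5606), np.float64(-0.1944), np.float64(0.1567)), (np.float64(0.5642), np.float64(-0.1969), np.float64(0.1543))]
224 [(np.float64(0.5566), np.float64(-0.1932), np.float64(0.1584)), (np.float64(0.5606), np.float64(-0.1947), np.float64(0.1586)), (np.float64(0.5641), np.float64(-0.1972), np.float64(0.1562))]
226 [(np.float64(0.5564), np.float64(-0.1937), np.float64(0.1595)), (np.float64(0.5603), np.float64(-0.1954), np.float64(0.1593)), (np.float64(0.564), np.float64(-0.1976), np.float64(0.1578))]
228 [(np.float64(0.5557), np.float64(-0.1952), np.float64(0.1579)), (np.float64(0.5601), np.float64(-0.1961), np.float64(0.1601)), (np.float64(0.5639), np.float64(-0.1978), np.float64(0.1596))]
230 [(np.float64(0.5556), np.float64(-0.1956), np.float64(0.1595)), (np.float64(0.5595), np.float64(-0.1973), np.float64(0.1592)), (np.float64(0.5634), np.float64(-0.1991), np.float64(0.1589))]
232 [(np.float64(0.5552), np.float64(-0.1966), np.float64(0.1595)), (np.float64(0.5591), np.float64(-0.1983), np.float64(0.1591)), 
[... 5508 characters left out ...]
.float64(0.159), 40), (280, np.float64(0.16), 44), (282, np.float64(0.159), 67)]
152 [(274, np.float64(0.001), 127), (276, np.float64(0.129), 38), (278, np.float64(0.158), 35), (280, np.float64(0.159), 53), (282, np.float64(0.159), 58)]
153 [(274, np.float64(-0.0), 125), (276, np.float64(0.126), 47), (278, np.float64(0.153), 25), (280, np.float64(0.16), 31), (282, np.float64(0.155), 48)]
154 [(274, np.float64(-0.0), 127), (276, np.float64(0.119), 49), (278, np.float64(0.15), 27), (280, np.float64(0.156), 24), (282, np.float64(0.154), 49)]
155 [(274, np.float64(0.001), 128), (276, np.float64(0.116), 53), (278, np.float64(0.147), 28), (280, np.float64(0.152), 30), (282, np.float64(0.151), 44)]
```

Measurements from the wrist and scene cameras agree. The shut fingertips are at z≈0.164 with the TCP at 0.148, so they are about 16 mm behind the reported TCP rather than 25 mm ahead. They closed just above the 0.160 block and the tray hasn't been touched. I'll open and go about 42 mm lower.

>>> move_arm:
  translation:
    - [0,0,0.003]
    - [0,0,0]
    - [0,0,0]
    - [0,0,0]
  spin: [0,0,0,0]
  claw: 55

```text
t: 7.1
position: [0.5566, -0.2154, 0.1509]
tool_rot: [-2.598, -1.736, 0.005]
ft_force: [-0.5, 0.1, -0.2]
gripper_width: 0.0472
```

```bash
python3 st.py; python3 snap.py wrist w5
```

```text
t 7.1 pos [ 0.5566 -0.2154  0.1509] jaw -22.5 toolz [-0.012   0.0122 -0.9999] tilt along jaw/toolx deg [-0.9   0.38] F [-0.47  0.06 -0.24] M [-0.026 -0.008 -0.02 ] w 0.0472
t 7.1 pos [ 0.5566 -0.2154  0.1509] jaw angle -22.5 tooly z -0.0157 F [-0.47  0.06 -0.24] M [-0.026 -0.008 -0.02 ] w 0.0472021158335747
```

View pics/w5.png

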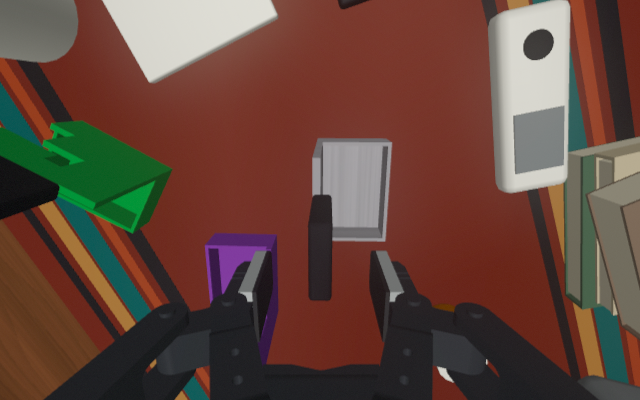

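The block (320,250) sits midway between the pads, which are at x≈262 and 383. Descending.

>>> move_arm:
  translation:
    - [0,0,-0.009]
    - [0,0,-0.009]
    - [0,0,-0.009]
    - [0,0,-0.007]
    - [0,0,-0.004]
  spin: [0,0,0,0,0]

```text
t: 7.65
position: [0.5561, -0.2151, 0.1086]
tool_rot: [-2.597, -1.735, 0.006]
ft_force: [-0.6, -0.7, 0.2]
gripper_width: 0.047
```

```bash
python3 st.py
```

```text
t 7.65 pos [ 0.5561 -0.2151  0.1086] jaw -22.5 toolz [-0.0133  0.0128 -0.9998] tilt along jaw/toolx deg [-0.99  0.39] F [-0.6  -0.74  0.17] M [-0.01  -0.038 -0.034] w 0.047
```

>>> move_arm:
  translation:
    - [0,0,0]
    - [0,0,0]
    - [0,0,0]
    - [0,0,0]
    - [0,0,0]
    - [0,0,0]
  spin: [0,0,0,0,0,0]
  claw: 0
  squeeze: 60

```text
t: 8.25
position: [0.5562, -0.2152, 0.1077]
tool_rot: [-2.597, -1.735, 0.006]
ft_force: [0.1, 0.4, -0.9]
gripper_width: 0.0111
```

```bash
python3 st.py;  python3 snap.py wrist w6; python3 snap.py scene s6; python3 - <<'E'
from h import *
p,d,K,T=load("s6"); crop(p,220,80,330,220,4,"pics/s6c.png")
p,d,K,T=load("w6"); crop(p,230,120,410,330,3,"pics/w6c.png")
E
```

```text
t 8.25 pos [ 0.5562 -0.2152  0.1077] jaw -22.5 toolz [-0.0136  0.0129 -0.9998] tilt along jaw/toolx deg [-1.    0.39] F [ 0.09  0.4  -0.93] M [-0.101 -0.143 -0.027] w 0.0111
t 8.25 pos [ 0.5562 -0.2152  0.1077] jaw angle -22.5 tooly z -0.0175 F [ 0.09  0.4  -0.93] M [-0.101 -0.143 -0.027] w 0.011125063349720191
t 8.3 pos [ 0.5562 -0.2152  0.1077] jaw angle -22.5 tooly z -0.0175 F [ 0.08 -0.07 -0.57] M [-0.127 -0.149 -0.06 ] w 0.011150611175632673
```

View pics/s6c.png

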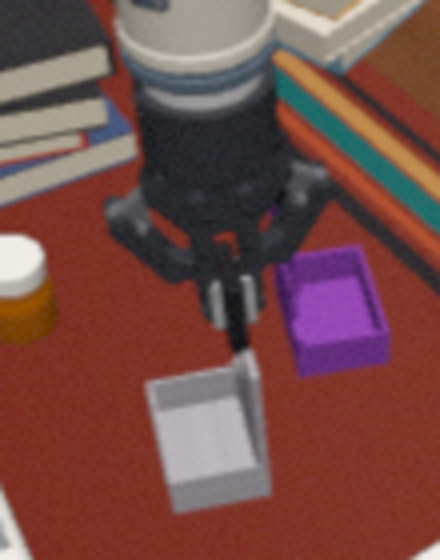

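View pics/w6c.png

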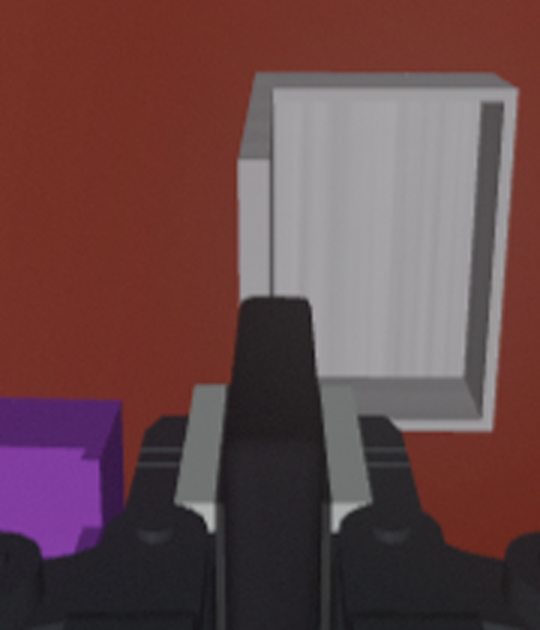

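The grip is good, with 11 mm between the pads and the tray held by its block. Lifting.

>>> move_arm:
  translation:
    - [0,0,0.006]
    - [0,0,0.015]
    - [0,0,0.02]
    - [0,0,0.02]
    - [0,0,0.02]
    - [0,0,0.015]
    - [0,0,0.005]
    - [0,0,0]
  spin: [0,0,0,0,0,0,0,0]

```text
t: 9.15
position: [0.5542, -0.2143, 0.2169]
tool_rot: [-2.595, -1.734, 0.008]
ft_force: [-0.0, -0.2, -3.2]
gripper_width: 0.0112
```

```bash
python3 st.py
```

```text
t 9.15 pos [ 0.5542 -0.2143  0.2169] jaw -22.5 toolz [-0.0158  0.0139 -0.9998] tilt along jaw/toolx deg [-1.14  0.39] F [-0.02 -0.23 -3.18] M [-0.018  0.032 -0.004] w 0.0112
```

>>> move_arm:
  translation:
    - [0,0.015,0]
    - [0,0.025,0]
    - [0,0.027,0]
    - [0,0.027,0]
    - [0,0.027,0]
    - [0,0.027,0]
    - [0,0.027,0]
    - [0,0.027,0]
    - [0,0.027,0]
    - [0,0.027,0]
  spin: [1,1.4,1.4,1.4,1.4,1.4,1.4,1.4,1.4,1.4]

```text
t: 10.15
position: [0.5474, 0.0558, 0.2058]
tool_rot: [-2.349, -2.035, 0.03]
ft_force: [-0.1, 0.5, -2.3]
gripper_width: 0.0113
```

```bash
python3 st.py
```

```text
t 10.15 pos [0.5474 0.0558 0.2058] jaw -8.19 toolz [-0.0369  0.013  -0.9992] tilt along jaw/toolx deg [-2.2   0.44] F [-0.09  0.52 -2.25] M [ 0.026 -0.025 -0.008] w 0.0113
```

>>> move_arm:
  translation:
    - [0,0,0]
    - [0,0,0]
    - [0,0,0]
    - [0,0,0]
  spin: [0,0,0,0]

```text
t: 10.55
position: [0.5449, 0.0604, 0.2025]
tool_rot: [-2.337, -2.04, 0.036]
ft_force: [1.0, 0.6, -3.0]
gripper_width: 0.0112
```

```bash
python3 st.py
```

```text
t 10.55 pos [0.5449 0.0604 0.2025] jaw -7.76 toolz [-0.0429  0.014  -0.999 ] tilt along jaw/toolx deg [-2.54  0.46] F [ 0.99  0.56 -3.02] M [-0.052 -0.083 -0.016] w 0.0112
```

```bash
cat >> st.py <<'E'
print("q",s["q"].round(4),"dq",s["joint_velocities"].round(4),"eff",s["effort"].round(2), "pitch sum q2+q3+q5",(s["q"][1]+s["q"][2]+s["q"][4]).round(4))
E
python3 st.py
```

```text
t 10.55 pos [0.5449 0.0604 0.2025] jaw -7.76 toolz [-0.0429  0.014  -0.999 ] tilt along jaw/toolx deg [-2.54  0.46] F [ 0.99  0.56 -3.02] M [-0.052 -0.083 -0.016] w 0.0112
q [ 0.0382 -0.0121  1.3664  0.0162  1.8296  0.1777] dq [-0.0038 -0.0001  0.0054 -0.0046 -0.0023 -0.0022] eff [  0.45 -43.04 -43.57   0.16   0.26   0.  ] pitch sum q2+q3+q5 3.1839
```

>>> move_arm:
  translation:
    - [0,0,0.01]
  spin: [0]

```text
t: 10.65
position: [0.5442, 0.0597, 0.2109]
tool_rot: [-2.337, -2.037, 0.04]
ft_force: [0.1, 0.2, -3.6]
gripper_width: 0.0111
```

```bash
python3 st.py
```

```text
t 10.65 pos [0.5442 0.0597 0.2109] jaw -7.83 toolz [-0.0463  0.0138 -0.9988] tilt along jaw/toolx deg [-2.73  0.42] F [ 0.09  0.22 -3.64] M [ 0.007 -0.033  0.014] w 0.0111
q [ 0.0371 -0.0097  1.3492  0.0161  1.8478  0.1779] dq [-0.0099  0.0054 -0.2199 -0.0013  0.1977  0.0033] eff [ 3.400e-01 -4.431e+01 -4.365e+01  1.300e-01 -1.500e-01 -1.000e-02] pitch sum q2+q3+q5 3.1873
```

>>> move_arm:
  translation:
    - [0,0,0]
  spin: [0]

```text
t: 10.75
position: [0.5449, 0.0591, 0.2131]
tool_rot: [-2.34, -2.038, 0.036]
ft_force: [-0.6, 0.1, -3.4]
gripper_width: 0.0111
```

```bash
python3 st.py
```

```text
t 10.75 pos [0.5449 0.0591 0.2131] jaw -7.89 toolz [-0.0431  0.0138 -0.999 ] tilt along jaw/toolx deg [-2.56  0.45] F [-0.56  0.1  -3.37] M [ 0.001 -0.059  0.007] w 0.0111
q [ 0.036  -0.0107  1.3462  0.016   1.8487  0.1779] dq [-0.0093  0.0106  0.0305 -0.0009 -0.0127 -0.0013] eff [  0.13 -41.02 -41.74   0.11   0.45   0.  ] pitch sum q2+q3+q5 3.1842
```

>>> move_arm:
  translation:
    - [0.01,0,0.005]
    - [0.01,0,0.005]
    - [0.01,0,0]
    - [0,0,0]
  spin: [0,0,0,0]

```text
t: 11.15
position: [0.5766, 0.057, 0.2251]
tool_rot: [-2.344, -2.035, 0.034]
ft_force: [-0.9, -0.1, -4.0]
gripper_width: 0.011
```

```bash
python3 st.py
```

```text
t 11.15 pos [0.5766 0.057  0.2251] jaw -8.08 toolz [-0.0406  0.0138 -0.9991] tilt along jaw/toolx deg [-2.41  0.45] F [-0.92 -0.07 -4.02] M [ 0.045 -0.011  0.005] w 0.011
q [0.0307 0.0739 1.2385 0.0157 1.8693 0.1762] dq [-0.0051 -0.0152  0.0003  0.0006  0.0192 -0.0012] eff [  0.11 -47.45 -44.57   0.09   0.1   -0.  ] pitch sum q2+q3+q5 3.1817
```

>>> move_arm:
  translation:
    - [0,0.014,0]
    - [0,0.014,0]
    - [0,0.014,0]
    - [0,0.014,0]
    - [0,0.014,0]
    - [0,0.014,0]
    - [0,0.014,0]
    - [0,0.014,0]
  spin: [0.8,0.8,0.8,0.8,0.8,0.8,0.8,0.8]

```text
t: 11.95
position: [0.5749, 0.1786, 0.2244]
tool_rot: [-2.217, -2.173, 0.039]
ft_force: [0.2, -0.6, -3.0]
gripper_width: 0.0113
```

```bash
python3 st.py
```

```text
t 11.95 pos [0.5749 0.1786 0.2244] jaw -1.13 toolz [-0.0438  0.0091 -0.999 ] tilt along jaw/toolx deg [-2.52  0.47] F [ 0.19 -0.56 -2.95] M [-0.009  0.015  0.001] w 0.0113
q [0.2336 0.1356 1.174  0.0199 1.8725 0.259 ] dq [ 0.2511  0.1145 -0.1262  0.0047  0.0067  0.0947] eff [ -1.13 -50.37 -43.     0.13   0.27  -0.12] pitch sum q2+q3+q5 3.1821
```

>>> move_arm:
  translation:
    - [0,0.014,0]
    - [0,0.014,0]
    - [0,0.014,0]
    - [0,0.014,0]
    - [0,0.014,0]
    - [0,0.014,0]
    - [0,0.012,0]
    - [0,0.006,0]
    - [0,0,0]
  spin: [0.8,0.8,0.8,0.8,0.8,0.8,0.8,0.5,0]

```text
t: 12.85
position: [0.5745, 0.2923, 0.2236]
tool_rot: [-2.084, -2.302, 0.043]
ft_force: [-0.2, -0.6, -3.7]
gripper_width: 0.011
```

```bash
python3 st.py
```

```text
t 12.85 pos [0.5745 0.2923 0.2236] jaw 5.71 toolz [-0.0455  0.0037 -0.999 ] tilt along jaw/toolx deg [-2.57  0.47] F [-0.2  -0.64 -3.74] M [-0.004 -0.062 -0.009] w 0.011
q [0.4062 0.254  1.042  0.0225 1.8859 0.3133] dq [ 0.      0.0051 -0.0058 -0.0082  0.0037  0.0004] eff [ 5.300e-01 -5.488e+01 -4.361e+01  2.400e-01  2.000e-01  1.000e-02] pitch sum q2+q3+q5 3.1818
```

>>> move_arm:
  translation:
    - [0,0,-0.03]
  spin: [0]

```text
t: 12.95
position: [0.5763, 0.2931, 0.1989]
tool_rot: [-2.087, -2.306, 0.03]
ft_force: [0.5, -0.2, -2.2]
gripper_width: 0.0114
```

```bash
python3 st.py
```

```text
t 12.95 pos [0.5763 0.2931 0.1989] jaw 5.72 toolz [-0.0365  0.0072 -0.9993] tilt along jaw/toolx deg [-2.04  0.62] F [ 0.54 -0.21 -2.24] M [ 0.013 -0.126  0.012] w 0.0114
q [0.4063 0.2445 1.0964 0.0218 1.8314 0.3119] dq [ 0.0063 -0.04    0.6719 -0.0061 -0.5883 -0.0146] eff [ 3.900e-01 -5.089e+01 -4.317e+01  1.900e-01  1.610e+00  3.000e-02] pitch sum q2+q3+q5 3.1722
```

>>> move_arm:
  translation:
    - [0,0,0]
  spin: [0]

```text
t: 13.05
position: [0.5747, 0.2919, 0.1932]
tool_rot: [-2.085, -2.302, 0.043]
ft_force: [0.1, 0.4, -5.4]
gripper_width: 0.0114
```

```bash
python3 st.py
```

```text
t 13.05 pos [0.5747 0.2919 0.1932] jaw 5.69 toolz [-0.045   0.0031 -0.999 ] tilt along jaw/toolx deg [-2.55  0.43] F [ 0.12  0.44 -5.42] M [0.03  0.031 0.027] w 0.0114
q [0.4059 0.2474 1.1033 0.0214 1.8309 0.3119] dq [-0.0025 -0.042  -0.122  -0.0024  0.0461  0.0009] eff [ 4.500e-01 -6.264e+01 -4.932e+01  1.800e-01 -4.000e-01 -1.000e-02] pitch sum q2+q3+q5 3.1817
```

>>> move_arm:
  translation:
    - [0.045,0,0]
    - [0.045,0,0]
    - [0,0,0]
  spin: [0,0,0]

```text
t: 13.35
position: [0.6647, 0.2897, 0.1891]
tool_rot: [-2.082, -2.298, 0.058]
ft_force: [-1.0, -0.5, -5.7]
gripper_width: 0.0114
```

```bash
python3 st.py
```

```text
t 13.35 pos [0.6647 0.2897 0.1891] jaw 5.64 toolz [-0.0546 -0.0011 -0.9985] tilt along jaw/toolx deg [-3.12  0.24] F [-0.96 -0.51 -5.72] M [-0.015 -0.028  0.053] w 0.0114
q [0.3554 0.4987 0.7994 0.019  1.8951 0.2625] dq [ 0.0185 -0.0999  0.0758  0.0179  0.058   0.0099] eff [ 2.900e-01 -7.213e+01 -5.049e+01  2.200e-01  5.000e-02 -1.800e-01] pitch sum q2+q3+q5 3.1932
```

>>> move_arm:
  translation:
    - [-0.02,0,0]
    - [-0.02,0,0]
    - [-0.02,0,0]
    - [-0.01,0,0]
    - [0,0,0]
  spin: [0,0,0,0,0]

```text
t: 13.85
position: [0.5946, 0.2862, 0.1917]
tool_rot: [-2.09, -2.292, 0.059]
ft_force: [0.8, 0.4, -1.7]
gripper_width: 0.0115
```

```bash
python3 st.py
```

```text
t 13.85 pos [0.5946 0.2862 0.1917] jaw 5.28 toolz [-0.0547 -0.0015 -0.9985] tilt along jaw/toolx deg [-3.13  0.2 ] F [ 0.79  0.37 -1.72] M [ 0.004 -0.057  0.004] w 0.0115
q [0.3868 0.3017 1.0421 0.02   1.849  0.2997] dq [-0.0071 -0.0129 -0.0134 -0.0062 -0.     -0.0006] eff [ 2.000e-01 -5.666e+01 -4.253e+01  1.600e-01  4.200e-01  5.000e-02] pitch sum q2+q3+q5 3.1928
```

>>> move_arm:
  translation:
    - [0.02,0,0]
    - [0.02,0,0]
    - [0.02,0,0]
    - [0.01,0,0]
    - [0,0,0]
    - [-0.045,0,0]
    - [-0.04,0,0]
    - [0,0,0]
  spin: [0,0,0,0,0,0,0,0]

```text
t: 14.65
position: [0.5812, 0.2826, 0.189]
tool_rot: [-2.094, -2.285, 0.069]
ft_force: [0.4, -0.6, -3.5]
gripper_width: 0.0113
```

```bash
python3 st.py
```

```text
t 14.65 pos [0.5812 0.2826 0.189 ] jaw 4.98 toolz [-0.0607 -0.0048 -0.9981] tilt along jaw/toolx deg [-3.49  0.03] F [ 0.44 -0.59 -3.52] M [ 0.02  -0.09  -0.075] w 0.0113
q [0.3898 0.2693 1.0857 0.0193 1.8445 0.3076] dq [-0.0218  0.0425 -0.096  -0.0164 -0.037  -0.0081] eff [  0.41 -58.46 -43.63   0.22   0.6    0.16] pitch sum q2+q3+q5 3.1995
```

Camera calls hold the last target, so the wrist can settle between rows. I'll use that to take out the tool tilt: a downward pulse, a zero row, then a hold.

>>> move_arm:
  translation:
    - [0,0.003,0.01]
    - [0,0.003,0.01]
    - [0,0.003,0.01]
    - [0,0.002,0.01]
    - [0,0,0]
    - [0,0,0]
    - [0,0,-0.03]
    - [0,0,0]
  spin: [0,0,0,0,0,0,0,0]

```text
t: 15.45
position: [0.5842, 0.2948, 0.2083]
tool_rot: [-2.099, -2.288, 0.054]
ft_force: [0.3, 0.7, -5.4]
gripper_width: 0.0111
```

```bash
python3 st.py; python3 snap.py scene x1; python3 st.py; python3 snap.py scene x2; python3 st.py
```

```text
t 15.45 pos [0.5842 0.2948 0.2083] jaw 4.92 toolz [-5.010e-02 -8.000e-04 -9.987e-01] tilt along jaw/toolx deg [-2.87  0.2 ] F [ 0.32  0.74 -5.35] M [0.006 0.041 0.003] w 0.0111
q [0.405  0.2843 1.0334 0.0199 1.8703 0.3246] dq [-0.002  -0.0341 -0.1271  0.0013  0.0465  0.0009] eff [ 2.700e-01 -6.515e+01 -4.960e+01  1.500e-01 -2.900e-01 -1.000e-02] pitch sum q2+q3+q5 3.1879
t 15.45 pos [0.5842 0.2948 0.2083] jaw angle 4.92 tooly z -0.05 F [ 0.32  0.74 -5.35] M [0.006 0.041 0.003] w 0.011139123079974687
t 15.5 pos [0.585  0.2951 0.2122] jaw 4.93 toolz [-0.0455  0.0012 -0.999 ] tilt along jaw/toolx deg [-2.59  0.29] F [-0.26  0.29 -2.39] M [ 0.006 -0.01   0.017] w 0.0113
q [0.405  0.2825 1.0286 0.02   1.8718 0.3247] dq [ 0.0002 -0.0312 -0.0684 -0.0007  0.0175 -0.0022] eff [ 5.000e-02 -5.227e+01 -3.985e+01  1.200e-01  8.000e-02 -0.000e+00] pitch sum q2+q3+q5 3.1829
t 15.5 pos [0.585  0.2951 0.2122] jaw angle 4.93 tooly z -0.0452 F [-0.26  0.29 -2.39] M [ 0.006 -0.01   0.017] w 0.011257796902058397
t 15.55 pos [0.5855 0.2954 0.2145] jaw 4.93 toolz [-0.0423  0.0027 -0.9991] tilt along jaw/toolx deg [-2.4   0.36] F [-0.41  1.01 -2.83] M [-0.02  -0.015  0.055] w 0.0116
q [0.405  0.2812 1.0259 0.0201 1.8723 0.3247] dq [ 0.0012 -0.0181 -0.0386  0.0009  0.0031 -0.0008] eff [-3.000e-02 -5.318e+01 -4.092e+01  1.100e-01  1.500e-01 -0.000e+00] pitch sum q2+q3+q5 3.1794
```

>>> move_arm:
  translation:
    - [0,0,0.01]
    - [0,0,0.01]
    - [0,0,0]
    - [0,0,0]
    - [0,0,-0.05]
    - [0,0,0]
  spin: [0,0,0,0,0,0]

```text
t: 16.15
position: [0.5845, 0.2947, 0.1878]
tool_rot: [-2.102, -2.29, 0.04]
ft_force: [-0.9, 0.5, -9.9]
gripper_width: 0.011
```

```bash
python3 st.py; python3 snap.py scene x1;  python3 snap.py scene x2; python3 snap.py scene x3;python3 st.py
```

```text
t 16.15 pos [0.5845 0.2947 0.1878] jaw 4.92 toolz [-0.0414  0.003  -0.9991] tilt along jaw/toolx deg [-2.35  0.37] F [-0.89  0.52 -9.91] M [-0.039  0.154  0.   ] w 0.011
q [0.4047 0.2718 1.0841 0.0197 1.8225 0.3236] dq [ 0.0006 -0.05   -0.2843  0.0033  0.0738  0.0012] eff [ 3.500e-01 -7.939e+01 -6.012e+01  1.600e-01 -1.170e+00 -2.000e-02] pitch sum q2+q3+q5 3.1785
t 16.15 pos [0.5845 0.2947 0.1878] jaw angle 4.92 tooly z -0.041 F [-0.89  0.52 -9.91] M [-0.039  0.154  0.   ] w 0.010986972856641783
t 16.2 pos [0.5875 0.2961 0.1967] jaw angle 4.93 tooly z -0.0282 F [ 0.16  0.61 -1.42] M [ 0.004 -0.007 -0.002] w 0.011110671370810468
t 16.25 pos [0.5897 0.297  0.2029] jaw angle 4.93 tooly z -0.0185 F [ 0.59 -0.03 -1.15] M [-0.017 -0.015 -0.057] w 0.011181647824230534
t 16.3 pos [0.591  0.2976 0.2064] jaw 4.93 toolz [-0.014   0.015  -0.9998] tilt along jaw/toolx deg [-0.72  0.92] F [ 0.69  0.32 -1.64] M [-0.     0.001 -0.042] w 0.0115
q [0.4047 0.2652 1.0586 0.0199 1.8247 0.3237] dq [-0.0012 -0.0192 -0.0657 -0.0015 -0.0036  0.0003] eff [-4.000e-02 -5.063e+01 -3.886e+01  1.000e-01  1.100e-01 -0.000e+00] pitch sum q2+q3+q5 3.1485
```

>>> move_arm:
  translation:
    - [0,0,0]
    - [0,0,-0.028]
    - [0,0,0]
  spin: [0.2,0.2,0]

```text
t: 16.6
position: [0.5961, 0.2998, 0.1926]
tool_rot: [-2.107, -2.315, -0.033]
ft_force: [-0.8, 0.4, -5.5]
gripper_width: 0.0114
```

```bash
python3 snap.py scene x1;  python3 snap.py top x2; python3 snap.py wrist x3;python3 st.py
```

```text
t 16.6 pos [0.5961 0.2998 0.1926] jaw angle 5.37 tooly z 0.0081 F [-0.83  0.35 -5.53] M [-0.071  0.132  0.004] w 0.01143226007261811
t 16.65 pos [0.5972 0.3002 0.197 ] jaw angle 5.36 tooly z 0.0141 F [ 0.45 -0.36 -1.6 ] M [0.021 0.    0.037] w 0.011065593816489465
t 16.7 pos [0.5974 0.3004 0.1982] jaw angle 5.36 tooly z 0.0159 F [ 0.49  0.34 -2.05] M [-0.053 -0.007  0.011] w 0.011541304566052601
t 16.75 pos [0.5973 0.3004 0.198 ] jaw 5.36 toolz [ 0.0132  0.0267 -0.9996] tilt along jaw/toolx deg [0.9  1.45] F [ 0.77  0.14 -3.72] M [-0.047  0.029  0.029] w 0.0114
q [0.4048 0.2535 1.0873 0.0198 1.7781 0.3153] dq [ 0.      0.0021  0.0149  0.0005 -0.0016  0.0008] eff [-2.000e-02 -5.395e+01 -4.283e+01  1.200e-01 -1.800e-01 -0.000e+00] pitch sum q2+q3+q5 3.1189
```

View pics/x1.png

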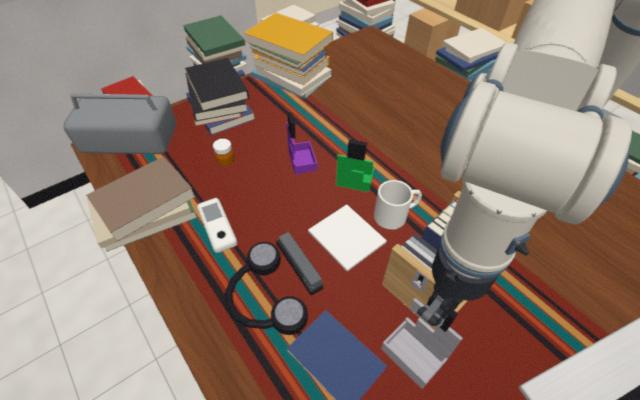

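View pics/x3.png

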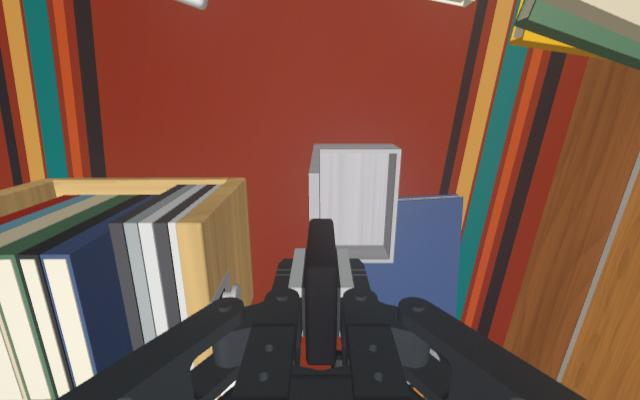

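The scene view shows the tray upright beside the rack at (420,345), clear of everything. The tilt overshot slightly to +0.9°; moving inward should take that back.

>>> move_arm:
  translation:
    - [-0.02,0,0]
    - [-0.02,-0.002,0]
    - [-0.012,-0.002,0]
    - [-0.004,0,-0.006]
    - [0,0,-0.008]
    - [0,0,-0.008]
    - [0,0,-0.004]
    - [0,0,0]
  spin: [0,0,0,0,0,0,0,0]

```text
t: 17.55
position: [0.5444, 0.2975, 0.1815]
tool_rot: [-2.114, -2.32, -0.068]
ft_force: [0.3, -1.2, -3.7]
gripper_width: 0.0112
```

```bash
cat > rk.py <<'E'
# tray pose in rack frame from the tool pose (grip: TCP z 0.1077 in tray, x 3.5mm), incl. tilt
from station import env
from scipy.spatial.transform import Rotation as R
import numpy as np
s=env.get_state(); M=R.from_rotvec(s["tool_rot"]).as_matrix()
# tray axes: z=-toolz, x=+tooly, y=z×x
Rt=np.c_[M[:,1],np.cross(-M[:,2],M[:,1]),-M[:,2]]
a=np.radians(5.28); Rr=np.array([[np.cos(a),-np.sin(a),0],[np.sin(a),np.cos(a),0],[0,0,1]]); o=np.array([.5242,.2184,0])
def f(p): return (Rr.T@(s["position"]+Rt@(np.array(p)-[.0035,0,.1077])-o)*1000).round(1)
print("rack-frame mm: pocket",f([0,0,.086]),"back edge bottom corners",f([-.0025,-.045,0]),f([-.0025,.045,0]),"mouth pt",f([0,-.035,.074]))
E
python3 st.py; python3 rk.py
```

```text
t 17.55 pos [0.5444 0.2975 0.1815] jaw 5.29 toolz [ 0.0278  0.0331 -0.9991] tilt along jaw/toolx deg [1.76 1.74] F [ 0.28 -1.17 -3.73] M [-0.069  0.063 -0.033] w 0.0112
q [0.4349 0.1034 1.2844 0.0185 1.7147 0.3452] dq [-0.0018  0.0119 -0.0037  0.0013 -0.0022  0.0006] eff [  0.08 -49.48 -44.49   0.12  -0.39  -0.  ] pitch sum q2+q3+q5 3.1024
rack-frame mm: pocket [ 24.6  77.6 159.7] back edge bottom corners [24.7 35.2 72.4] [ 24.6 125.2  75.1] mouth pt [ 25.   43.  146.7]
```

>>> move_arm:
  translation:
    - [0,0,0.035]
    - [0,0,0]
  spin: [0,0]

```text
t: 17.75
position: [0.5444, 0.2971, 0.2149]
tool_rot: [-2.114, -2.318, -0.062]
ft_force: [0.7, 0.0, -1.0]
gripper_width: 0.0118
```

```bash
python3 snap.py scene x1;  python3 snap.py top x2; python3 snap.py top x3; python3 st.py; python3 rk.py
```

```text
t 17.75 pos [0.5444 0.2971 0.2149] jaw angle 5.26 tooly z 0.0269 F [ 0.66  0.   -1.01] M [-0.04  -0.041  0.002] w 0.011775598424833937
t 17.8 pos [0.5435 0.2966 0.2107] jaw angle 5.26 tooly z 0.0214 F [-0.21  0.03 -5.6 ] M [-0.039  0.064 -0.054] w 0.011115217281728353
t 17.85 pos [0.5428 0.2963 0.2086] jaw angle 5.26 tooly z 0.0183 F [-0.74 -0.77 -4.59] M [-0.014  0.103  0.004] w 0.011264262322620299
t 17.9 pos [0.5425 0.2962 0.2077] jaw 5.26 toolz [ 0.0144  0.0267 -0.9995] tilt along jaw/toolx deg [0.96 1.45] F [ 0.15  0.13 -3.87] M [-0.037  0.098  0.036] w 0.011
q [0.4344 0.1137 1.2268 0.0185 1.7767 0.3463] dq [ 0.0014  0.0009  0.0195 -0.0008  0.0018 -0.0001] eff [  0.   -50.8  -45.56   0.11  -0.21  -0.  ] pitch sum q2+q3+q5 3.1172
rack-frame mm: pocket [ 22.2  76.3 185.9] back edge bottom corners [21.2 33.5 98.8] [ 21.2 123.5 101.1] mouth pt [ 22.4  41.7 173.1]
```

>>> move_arm:
  translation:
    - [0,0,0]
    - [0,0,0.038]
    - [0,0,0]
  spin: [0,0,0]

```text
t: 18.2
position: [0.5412, 0.2955, 0.2409]
tool_rot: [-2.11, -2.313, -0.034]
ft_force: [0.3, -0.5, -1.3]
gripper_width: 0.0114
```

```bash
python3 snap.py scene x1;  python3 snap.py top x2; python3 snap.py top x3; python3 st.py; python3 rk.py
```

```text
t 18.2 pos [0.5412 0.2955 0.2409] jaw angle 5.26 tooly z 0.0087 F [ 0.25 -0.51 -1.3 ] M [ 0.042 -0.048  0.041] w 0.01141917899571445
t 18.25 pos [0.5403 0.2951 0.2363] jaw angle 5.26 tooly z 0.0025 F [ 0.52 -0.46 -5.22] M [-0.027  0.06   0.003] w 0.011528551427245529
t 18.3 pos [0.5399 0.2949 0.2342] jaw angle 5.26 tooly z -0.0004 F [-0.   -0.53 -3.94] M [-0.059  0.026  0.004] w 0.011552293636946766
t 18.35 pos [0.5396 0.2948 0.2334] jaw 5.26 toolz [-0.0034  0.0183 -0.9998] tilt along jaw/toolx deg [-0.1   1.06] F [ 0.04  0.98 -4.02] M [-0.089  0.015  0.038] w 0.0116
q [0.4342 0.1298 1.1637 0.0187 1.8434 0.3476] dq [-0.0008  0.0035  0.0097  0.001   0.0006 -0.0005] eff [ 2.000e-02 -5.134e+01 -4.525e+01  1.100e-01 -6.000e-02 -0.000e+00] pitch sum q2+q3+q5 3.1369
rack-frame mm: pocket [ 18.9  75.  211.7] back edge bottom corners [ 16.2  31.6 124.9] [ 16.2 121.6 126.5] mouth pt [ 18.8  40.3 199. ]
```

>>> move_arm:
  translation:
    - [0,0,-0.004]
    - [0,0,-0.007]
    - [0,0,-0.008]
    - [0,0,-0.008]
    - [0,0,-0.008]
    - [0,0,-0.008]
    - [0,0,-0.008]
    - [0,0,-0.006]
    - [0,0,-0.003]
    - [0,0,0]
    - [0,0,0]
  spin: [0,0,0,0,0,0,0,0,0,0,0]

```text
t: 19.45
position: [0.5379, 0.294, 0.1618]
tool_rot: [-2.105, -2.308, -0.005]
ft_force: [0.6, 0.0, -3.1]
gripper_width: 0.0112
```

```bash
python3 st.py; python3 rk.py
```

```text
t 19.45 pos [0.5379 0.294  0.1618] jaw 5.26 toolz [-0.0111  0.0148 -0.9998] tilt along jaw/toolx deg [-0.55  0.9 ] F [ 0.58  0.02 -3.08] M [0.022 0.034 0.01 ] w 0.0112
q [0.4343 0.1246 1.2958 0.0183 1.725  0.3453] dq [-0.0004 -0.0001 -0.0012  0.0006 -0.002   0.0012] eff [-0.000e+00 -4.916e+01 -4.349e+01  1.100e-01 -1.000e-02 -0.000e+00] pitch sum q2+q3+q5 3.1454
rack-frame mm: pocket [ 16.9  74.3 140.2] back edge bottom corners [13.6 30.7 53.5] [ 13.6 120.7  54.9] mouth pt [ 16.8  39.5 127.6]
```

>>> move_arm:
  translation:
    - [-0.002,0,0.003]
    - [-0.003,0,0.003]
    - [-0.003,-0.001,0]
    - [-0.001,0,0]
    - [0,0,0]
  spin: [0,0,0,0,0]

```text
t: 19.95
position: [0.5287, 0.2933, 0.1708]
tool_rot: [-2.106, -2.309, -0.011]
ft_force: [-0.2, -0.0, -3.5]
gripper_width: 0.0114
```

```bash
python3 st.py; python3 rk.py
```

```text
t 19.95 pos [0.5287 0.2933 0.1708] jaw 5.27 toolz [-0.0077  0.0164 -0.9998] tilt along jaw/toolx deg [-0.36  0.98] F [-0.24 -0.   -3.46] M [-0.051  0.017  0.005] w 0.0114
q [0.4396 0.098  1.3085 0.0184 1.735  0.3508] dq [ 0.0001 -0.0068  0.0018 -0.0013 -0.0003 -0.0003] eff [ 3.000e-02 -4.841e+01 -4.390e+01  1.200e-01 -1.000e-02  1.000e-02] pitch sum q2+q3+q5 3.1416
rack-frame mm: pocket [  7.8  74.6 149.1] back edge bottom corners [ 4.7 31.  62.4] [  4.8 121.   63.9] mouth pt [  7.7  39.8 136.5]
```

>>> move_arm:
  translation:
    - [-0.0015,0,-0.0005]
    - [-0.0015,0,-0.0005]
    - [-0.001,0,0]
  spin: [0,0,0]

```text
t: 20.25
position: [0.5245, 0.2933, 0.1697]
tool_rot: [-2.106, -2.309, -0.011]
ft_force: [0.0, -0.8, -3.5]
gripper_width: 0.0111
```

```bash
python3 st.py; python3 rk.py
```

```text
t 20.25 pos [0.5245 0.2933 0.1697] jaw 5.26 toolz [-0.0076  0.0165 -0.9998] tilt along jaw/toolx deg [-0.35  0.98] F [ 0.01 -0.84 -3.48] M [-0.031  0.029 -0.002] w 0.0111
q [0.4426 0.0878 1.3213 0.0184 1.7323 0.3538] dq [ 0.0065 -0.0242  0.0285  0.0023 -0.0006  0.0064] eff [-3.000e-02 -4.794e+01 -4.411e+01  1.100e-01 -4.000e-02 -1.000e-02] pitch sum q2+q3+q5 3.1414
rack-frame mm: pocket [  3.5  74.9 148. ] back edge bottom corners [ 0.5 31.4 61.3] [  0.5 121.4  62.8] mouth pt [  3.4  40.1 135.4]
```

>>> move_arm:
  translation:
    - [-0.001,0,0]
  spin: [0]

```text
t: 20.35
position: [0.5238, 0.2932, 0.1697]
tool_rot: [-2.107, -2.309, -0.012]
ft_force: [1.8, 0.1, -3.8]
gripper_width: 0.0113
```

```bash
python3 st.py; python3 rk.py
```

```text
t 20.35 pos [0.5238 0.2932 0.1697] jaw 5.26 toolz [-0.0065  0.0164 -0.9998] tilt along jaw/toolx deg [-0.28  0.97] F [ 1.84  0.09 -3.82] M [-0.11  -0.762  0.083] w 0.0113
q [0.4433 0.0853 1.324  0.0178 1.7312 0.3544] dq [ 0.0073 -0.0256  0.0282 -0.0048 -0.0137  0.0076] eff [  0.68 -47.52 -42.99   0.66   1.02   0.09] pitch sum q2+q3+q5 3.1404
rack-frame mm: pocket [  2.9  74.9 148. ] back edge bottom corners [-0.  31.4 61.3] [  0.  121.4  62.8] mouth pt [  2.8  40.1 135.4]
```

Contact with the face came exactly at model x = 0 (1.8 N, moment −0.76 N m), so the calibration is confirmed. I'll back off 1.8 mm and slide in.

>>> move_arm:
  translation:
    - [0.002,0,0]
    - [0.0008,-0.003,0]
    - [0.0005,-0.005,0]
    - [0.0005,-0.006,0]
    - [0.0004,-0.004,0]
    - [0,0,0]
  spin: [0,0,0,0,0,0]

```text
t: 20.95
position: [0.528, 0.2732, 0.1693]
tool_rot: [-2.106, -2.308, -0.01]
ft_force: [-0.3, -0.7, -2.9]
gripper_width: 0.0111
```

```bash
python3 st.py; python3 rk.py
```

```text
t 20.95 pos [0.528  0.2732 0.1693] jaw 5.24 toolz [-0.008   0.0157 -0.9998] tilt along jaw/toolx deg [-0.38  0.94] F [-0.34 -0.65 -2.88] M [ 0.031 -0.032 -0.023] w 0.0111
q [0.4098 0.0718 1.3389 0.0178 1.732  0.3212] dq [-0.0037 -0.0033 -0.0003  0.0043 -0.0001 -0.0003] eff [ -0.14 -47.18 -43.87   0.05   0.    -0.06] pitch sum q2+q3+q5 3.1427
rack-frame mm: pocket [  5.2  54.6 147.6] back edge bottom corners [ 2.1 11.  60.9] [  2.1 101.   62.4] mouth pt [  5.1  19.8 135.1]
```

>>> move_arm:
  translation:
    - [-0.0005,-0.003,0]
    - [0.0003,-0.005,0]
    - [0.0004,-0.006,0]
    - [0.0004,-0.004,0]
    - [0,0,0]
  spin: [0,0,0,0,0]

```text
t: 21.45
position: [0.5286, 0.2534, 0.1694]
tool_rot: [-2.107, -2.308, -0.01]
ft_force: [-0.4, -0.5, -3.3]
gripper_width: 0.0114
```

```bash
python3 st.py; python3 rk.py
```

```text
t 21.45 pos [0.5286 0.2534 0.1694] jaw 5.22 toolz [-0.008   0.0158 -0.9998] tilt along jaw/toolx deg [-0.37  0.94] F [-0.36 -0.55 -3.32] M [-0.025  0.041 -0.002] w 0.0114
q [0.3783 0.0498 1.3615 0.0178 1.7319 0.2901] dq [-0.0012 -0.0023  0.0003  0.0042 -0.0019 -0.0006] eff [-1.700e-01 -4.621e+01 -4.387e+01  4.000e-02  0.000e+00 -6.000e-02] pitch sum q2+q3+q5 3.1432
rack-frame mm: pocket [  3.9  34.8 147.7] back edge bottom corners [ 0.8 -8.8 61. ] [ 0.9 81.2 62.5] mouth pt [  3.8  -0.  135.2]
```

>>> move_arm:
  translation:
    - [0.0005,0,-0.002]
    - [0.0003,0,-0.003]
    - [0,0,-0.003]
    - [0,0,-0.002]
    - [0,0,-0.001]
  spin: [0,0,0,0,0]

```text
t: 21.95
position: [0.5294, 0.2537, 0.1573]
tool_rot: [-2.106, -2.308, -0.01]
ft_force: [0.3, -0.5, -2.5]
gripper_width: 0.0114
```

```bash
python3 st.py; python3 rk.py
```

```text
t 21.95 pos [0.5294 0.2537 0.1573] jaw 5.24 toolz [-0.0082  0.0161 -0.9998] tilt along jaw/toolx deg [-0.39  0.96] F [ 0.27 -0.52 -2.47] M [-0.034  0.073 -0.024] w 0.0114
q [0.3781 0.0529 1.3797 0.0182 1.7107 0.2893] dq [ 0.0015  0.0039  0.0202  0.0018 -0.0207 -0.001 ] eff [-3.000e-02 -4.641e+01 -4.403e+01  1.100e-01 -2.000e-02 -0.000e+00] pitch sum q2+q3+q5 3.1433
rack-frame mm: pocket [  4.7  35.  135.6] back edge bottom corners [ 1.6 -8.5 48.9] [ 1.7 81.5 50.4] mouth pt [  4.6   0.3 123. ]
```

Mouth point is at 123 mm, so contact should come near 118. Feeling downward in small steps.

>>> move_arm:
  translation:
    - [0,0,-0.001]
    - [0,0,-0.001]
  spin: [0,0]

```text
t: 22.15
position: [0.5293, 0.2539, 0.1549]
tool_rot: [-2.106, -2.308, -0.01]
ft_force: [-0.4, -0.3, -4.2]
gripper_width: 0.0115
```

```bash
python3 st.py|head -1; python3 rk.py
```

```text
t 22.15 pos [0.5293 0.2539 0.1549] jaw 5.25 toolz [-0.0085  0.016  -0.9998] tilt along jaw/toolx deg [-0.4   0.96] F [-0.43 -0.35 -4.24] M [-0.058  0.041  0.005] w 0.0115
rack-frame mm: pocket [  4.7  35.2 133.2] back edge bottom corners [ 1.5 -8.3 46.5] [ 1.6 81.7 48. ] mouth pt [  4.6   0.4 120.6]
```

>>> move_arm:
  translation:
    - [0,0,-0.0008]
  spin: [0]

```text
t: 22.25
position: [0.5292, 0.2539, 0.154]
tool_rot: [-2.106, -2.308, -0.009]
ft_force: [-0.1, -1.0, -3.1]
gripper_width: 0.0113
```

```bash
python3 st.py|head -1; python3 rk.py
```

```text
t 22.25 pos [0.5292 0.2539 0.154 ] jaw 5.26 toolz [-0.0086  0.016  -0.9998] tilt along jaw/toolx deg [-0.41  0.96] F [-0.11 -1.02 -3.14] M [-0.075 -0.031 -0.007] w 0.0113
rack-frame mm: pocket [  4.6  35.3 132.3] back edge bottom corners [ 1.5 -8.3 45.6] [ 1.5 81.7 47.1] mouth pt [  4.5   0.5 119.8]
```

>>> move_arm:
  translation:
    - [0,0,-0.0008]
  spin: [0]

```text
t: 22.35
position: [0.5293, 0.2539, 0.1532]
tool_rot: [-2.106, -2.308, -0.01]
ft_force: [-0.3, -0.4, -3.8]
gripper_width: 0.0112
```

```bash
python3 st.py|head -1; python3 rk.py
```

```text
t 22.35 pos [0.5293 0.2539 0.1532] jaw 5.26 toolz [-0.0084  0.0161 -0.9998] tilt along jaw/toolx deg [-0.4   0.96] F [-0.28 -0.43 -3.78] M [-0.009  0.022  0.006] w 0.0112
rack-frame mm: pocket [  4.7  35.3 131.5] back edge bottom corners [ 1.6 -8.3 44.8] [ 1.6 81.7 46.3] mouth pt [  4.6   0.5 119. ]
```

>>> move_arm:
  translation:
    - [0,0,-0.0008]
  spin: [0]

```text
t: 22.45
position: [0.5293, 0.2539, 0.1524]
tool_rot: [-2.106, -2.308, -0.01]
ft_force: [-0.3, 0.2, -4.5]
gripper_width: 0.0114
```

```bash
python3 st.py|head -1; python3 rk.py
```

```text
t 22.45 pos [0.5293 0.2539 0.1524] jaw 5.26 toolz [-0.0084  0.0161 -0.9998] tilt along jaw/toolx deg [-0.39  0.96] F [-0.27  0.25 -4.5 ] M [-0.016  0.027 -0.018] w 0.0114
rack-frame mm: pocket [  4.7  35.3 130.7] back edge bottom corners [ 1.6 -8.3 44. ] [ 1.6 81.7 45.5] mouth pt [  4.6   0.5 118.1]
```

>>> move_arm:
  translation:
    - [0,0,-0.0008]
  spin: [0]

```text
t: 22.55
position: [0.5293, 0.254, 0.1517]
tool_rot: [-2.106, -2.308, -0.01]
ft_force: [-0.6, 0.7, -0.4]
gripper_width: 0.0111
```

```bash
python3 st.py|head -1; python3 rk.py
```

```text
t 22.55 pos [0.5293 0.254  0.1517] jaw 5.27 toolz [-0.0082  0.0163 -0.9998] tilt along jaw/toolx deg [-0.38  0.97] F [-0.58  0.66 -0.42] M [-0.103  0.073 -0.024] w 0.0111
rack-frame mm: pocket [  4.7  35.3 130. ] back edge bottom corners [ 1.6 -8.2 43.3] [ 1.7 81.8 44.8] mouth pt [  4.6   0.6 117.4]
```

>>> move_arm:
  translation:
    - [0,0,-0.0008]
  spin: [0]

```text
t: 22.65
position: [0.5294, 0.2541, 0.1516]
tool_rot: [-2.106, -2.309, -0.011]
ft_force: [-1.4, 1.0, 1.6]
gripper_width: 0.0112
```

```bash
python3 st.py|head -1; python3 rk.py
```

```text
t 22.65 pos [0.5294 0.2541 0.1516] jaw 5.26 toolz [-0.0074  0.0166 -0.9998] tilt along jaw/toolx deg [-0.34  0.99] F [-1.44  1.01  1.58] M [-0.167  0.3    0.055] w 0.0112
rack-frame mm: pocket [  4.9  35.4 129.9] back edge bottom corners [ 1.8 -8.1 43.1] [ 1.9 81.9 44.7] mouth pt [  4.8   0.6 117.3]
```

The slot edge touched the stud (Fz rose from −3.8 to +1.6 N), which puts the stud centre at 117.5 mm. Lifting 1 mm and sliding in.

>>> move_arm:
  translation:
    - [0,0,0.001]
    - [0.0001,-0.002,0.0002]
    - [0.0003,-0.004,0]
    - [0.0004,-0.004,0]
    - [0.0004,-0.003,0]
    - [0,0,0]
  spin: [0,0,0,0,0,0]

```text
t: 23.25
position: [0.5307, 0.2395, 0.1523]
tool_rot: [-2.106, -2.308, -0.01]
ft_force: [0.2, 0.5, -2.8]
gripper_width: 0.0112
```

```bash
python3 st.py|head -1; python3 rk.py
```

```text
t 23.25 pos [0.5307 0.2395 0.1523] jaw 5.24 toolz [-0.0078  0.016  -0.9998] tilt along jaw/toolx deg [-0.36  0.95] F [ 0.24  0.46 -2.79] M [-0.049  0.052  0.004] w 0.0112
rack-frame mm: pocket [  4.8  20.8 130.6] back edge bottom corners [  1.8 -22.7  43.9] [ 1.8 67.2 45.4] mouth pt [  4.7 -14.  118. ]
```

>>> move_arm:
  translation:
    - [0.0001,-0.003,0.0002]
    - [0.0004,-0.005,0]
    - [0.0004,-0.005,0]
    - [0.0003,-0.003,0]
    - [0,0,0]
  spin: [0,0,0,0,0]

```text
t: 23.75
position: [0.532, 0.2218, 0.1524]
tool_rot: [-2.107, -2.308, -0.01]
ft_force: [0.2, 0.3, -3.2]
gripper_width: 0.0114
```

```bash
python3 st.py|head -1; python3 rk.py
```

```text
t 23.75 pos [0.532  0.2218 0.1524] jaw 5.23 toolz [-0.008   0.0159 -0.9998] tilt along jaw/toolx deg [-0.37  0.95] F [ 0.17  0.27 -3.22] M [0.038 0.001 0.049] w 0.0114
rack-frame mm: pocket [  4.5   3.  130.7] back edge bottom corners [  1.4 -40.5  44. ] [ 1.5 49.5 45.5] mouth pt [  4.4 -31.8 118.1]
```

>>> move_arm:
  translation:
    - [0.0001,-0.002,0]
    - [0.0001,-0.0015,0]
  spin: [0,0]

```text
t: 23.95
position: [0.5322, 0.2182, 0.1524]
tool_rot: [-2.107, -2.308, -0.01]
ft_force: [-0.2, 0.9, -3.3]
gripper_width: 0.0112
```

```bash
python3 st.py|head -1; python3 rk.py
```

```text
t 23.95 pos [0.5322 0.2182 0.1524] jaw 5.23 toolz [-0.0079  0.0161 -0.9998] tilt along jaw/toolx deg [-0.37  0.96] F [-0.16  0.94 -3.27] M [ 0.005  0.04  -0.043] w 0.0112
rack-frame mm: pocket [  4.3  -0.6 130.7] back edge bottom corners [  1.2 -44.2  44. ] [ 1.3 45.8 45.5] mouth pt [  4.2 -35.4 118.2]
```

>>> move_arm:
  translation:
    - [0,-0.0008,0]
  spin: [0]

```text
t: 24.05
position: [0.5323, 0.2173, 0.1525]
tool_rot: [-2.107, -2.308, -0.011]
ft_force: [-0.4, 0.8, -3.8]
gripper_width: 0.0115
```

```bash
python3 st.py|head -1; python3 rk.py
```

```text
t 24.05 pos [0.5323 0.2173 0.1525] jaw 5.23 toolz [-0.0079  0.0163 -0.9998] tilt along jaw/toolx deg [-0.36  0.97] F [-0.38  0.78 -3.81] M [ 0.125 -0.04   0.011] w 0.0115
rack-frame mm: pocket [  4.3  -1.4 130.8] back edge bottom corners [  1.2 -45.   44.1] [ 1.3 45.  45.6] mouth pt [  4.2 -36.2 118.2]
```

>>> move_arm:
  translation:
    - [0,-0.0008,0]
  spin: [0]

```text
t: 24.15
position: [0.5323, 0.217, 0.1525]
tool_rot: [-2.106, -2.308, -0.012]
ft_force: [0.5, 2.8, -4.4]
gripper_width: 0.0109
```

```bash
python3 st.py|head -1; python3 rk.py
```

```text
t 24.15 pos [0.5323 0.217  0.1525] jaw 5.25 toolz [-0.0078  0.0174 -0.9998] tilt along jaw/toolx deg [-0.35  1.03] F [ 0.47  2.82 -4.39] M [ 0.625  0.016 -0.028] w 0.0109
rack-frame mm: pocket [  4.3  -1.7 130.8] back edge bottom corners [  1.2 -45.2  44. ] [ 1.3 44.8 45.6] mouth pt [  4.2 -36.5 118.2]
```

The end wall touched at y = −1.6 mm (2.8 N), so the pocket is centred at +0.4 mm. I'll back off 2 mm and let it down.

>>> move_arm:
  translation:
    - [0,0.0018,0]
    - [0,0,0]
  spin: [0,0]

```text
t: 24.35
position: [0.5322, 0.2189, 0.1524]
tool_rot: [-2.106, -2.308, -0.011]
ft_force: [0.5, -0.1, -3.2]
gripper_width: 0.0113
```

```bash
python3 st.py|head -1; python3 rk.py
```

```text
t 24.35 pos [0.5322 0.2189 0.1524] jaw 5.25 toolz [-0.0078  0.0171 -0.9998] tilt along jaw/toolx deg [-0.36  1.02] F [ 0.5  -0.11 -3.21] M [-0.061  0.064  0.048] w 0.0113
rack-frame mm: pocket [4.400e+00 1.000e-01 1.308e+02] back edge bottom corners [  1.3 -43.3  44. ] [ 1.4 46.7 45.6] mouth pt [  4.3 -34.6 118.1]
```

>>> move_arm:
  translation:
    - [0,0.0002,-0.002]
    - [0,0,-0.002]
    - [0,0,-0.002]
    - [0,0,-0.0015]
  spin: [0,0,0,0]

```text
t: 24.75
position: [0.5322, 0.219, 0.1444]
tool_rot: [-2.106, -2.309, -0.011]
ft_force: [0.4, 0.0, -3.6]
gripper_width: 0.0112
```

```bash
python3 st.py|head -1; python3 rk.py
```

```text
t 24.75 pos [0.5322 0.219  0.1444] jaw 5.27 toolz [-0.0078  0.0164 -0.9998] tilt along jaw/toolx deg [-0.36  0.97] F [ 0.43  0.03 -3.61] M [-0.01   0.01   0.002] w 0.0112
rack-frame mm: pocket [  4.4   0.2 122.7] back edge bottom corners [  1.3 -43.3  36. ] [ 1.4 46.7 37.5] mouth pt [  4.3 -34.5 110.1]
```

Entering the pocket freely, with 5 mm to go.

>>> move_arm:
  translation:
    - [0,0,-0.001]
    - [0,0,-0.001]
    - [0,0,-0.001]
  spin: [0,0,0]

```text
t: 25.05
position: [0.5321, 0.2189, 0.1408]
tool_rot: [-2.106, -2.308, -0.01]
ft_force: [-0.2, 0.1, -3.8]
gripper_width: 0.0112
```

```bash
python3 st.py|head -1; python3 rk.py
```

```text
t 25.05 pos [0.5321 0.2189 0.1408] jaw 5.26 toolz [-0.0083  0.0161 -0.9998] tilt along jaw/toolx deg [-0.39  0.96] F [-0.21  0.14 -3.85] M [ 0.018  0.014 -0.038] w 0.0112
rack-frame mm: pocket [  4.3   0.2 119.1] back edge bottom corners [  1.2 -43.4  32.4] [ 1.2 46.6 33.9] mouth pt [  4.2 -34.6 106.5]
```

>>> move_arm:
  translation:
    - [0,0,-0.0007]
    - [0,0,-0.0007]
  spin: [0,0]

```text
t: 25.25
position: [0.5321, 0.2189, 0.1393]
tool_rot: [-2.106, -2.308, -0.01]
ft_force: [-0.3, 0.4, -1.2]
gripper_width: 0.0115
```

```bash
python3 st.py|head -1; python3 rk.py
```

```text
t 25.25 pos [0.5321 0.2189 0.1393] jaw 5.25 toolz [-0.0082  0.0161 -0.9998] tilt along jaw/toolx deg [-0.38  0.96] F [-0.31  0.38 -1.16] M [-0.049  0.104  0.001] w 0.0115
rack-frame mm: pocket [4.300e+00 1.000e-01 1.176e+02] back edge bottom corners [  1.2 -43.4  30.9] [ 1.2 46.5 32.4] mouth pt [  4.2 -34.7 105. ]
```

>>> move_arm:
  translation:
    - [0,0,-0.0007]
  spin: [0]

```text
t: 25.35
position: [0.5322, 0.2189, 0.1392]
tool_rot: [-2.106, -2.309, -0.011]
ft_force: [-1.1, -0.7, 1.6]
gripper_width: 0.0113
```

```bash
python3 st.py|head -1; python3 rk.py
```

```text
t 25.35 pos [0.5322 0.2189 0.1392] jaw 5.26 toolz [-0.0076  0.0164 -0.9998] tilt along jaw/toolx deg [-0.35  0.97] F [-1.07 -0.71  1.63] M [-0.132  0.298 -0.008] w 0.0113
rack-frame mm: pocket [4.400e+00 1.000e-01 1.176e+02] back edge bottom corners [  1.3 -43.4  30.8] [ 1.4 46.6 32.3] mouth pt [  4.3 -34.7 105. ]
```

The tray is seated at 117.6 mm, the same stud height as felt before. Releasing.

>>> move_arm:
  translation:
    - [0,0,0]
    - [0,0,0]
    - [0,0,0]
    - [0,0,0]
    - [0,0,0]
  spin: [0,0,0,0,0]
  claw: 45

```text
t: 25.85
position: [0.5335, 0.2194, 0.142]
tool_rot: [-2.108, -2.311, -0.018]
ft_force: [1.0, -0.9, -0.5]
gripper_width: 0.0384
```

```bash
python3 st.py|head -1; python3 snap.py wrist r1; python3 snap.py scene r2; python3 - <<'E'
from h import *
p,d,K,T=load("r2"); crop(p,360,170,520,350,4,"pics/r2c.png")
E
```

```text
t 25.85 pos [0.5335 0.2194 0.142 ] jaw 5.26 toolz [-0.0024  0.0182 -0.9998] tilt along jaw/toolx deg [-0.04  1.05] F [ 1.03 -0.95 -0.52] M [ 0.061  0.001 -0.007] w 0.0384
t 25.85 pos [0.5335 0.2194 0.142 ] jaw angle 5.26 tooly z -0.0007 F [ 1.03 -0.95 -0.52] M [ 0.061  0.001 -0.007] w 0.03841774137287697
t 25.9 pos [0.5335 0.2194 0.142 ] jaw angle 5.26 tooly z -0.0007 F [-0.94  0.99 -0.14] M [-0.039 -0.045 -0.039] w 0.038664072993415045
```

View pics/r1.png

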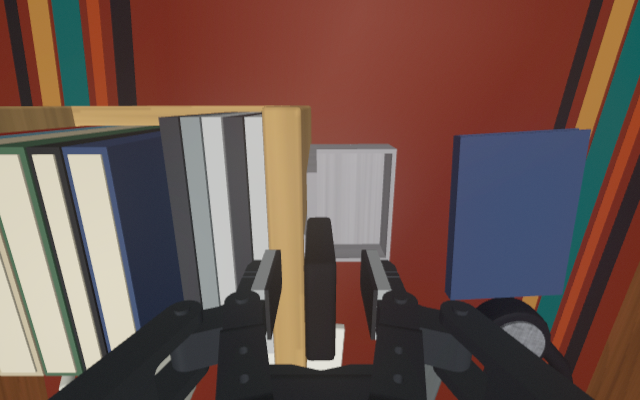

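View pics/r2c.png

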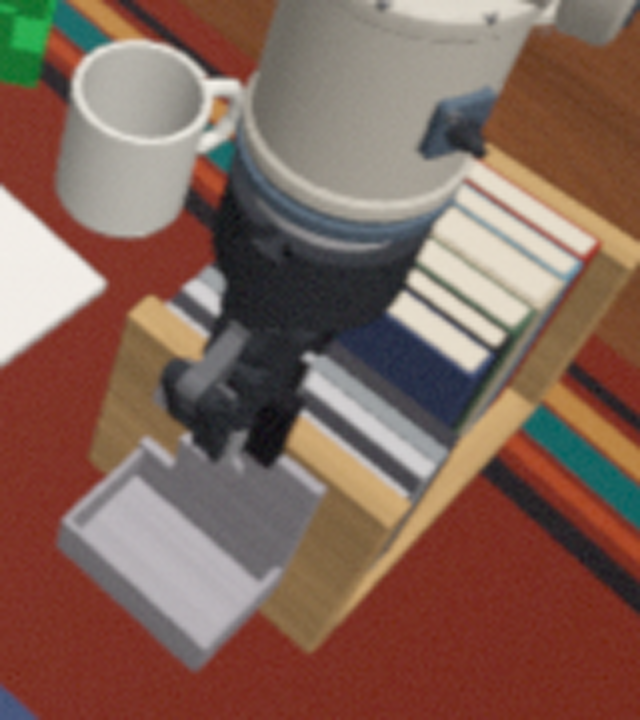

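Released: the wrist view shows the block at (320,285) standing free between the open pads, and the tray hanging on the panel. Withdrawing straight up.

>>> move_arm:
  translation:
    - [0,0,0.005]
    - [0,0,0.012]
    - [0,0,0.015]
    - [0,0,0.018]
    - [0,0,0.02]
    - [0,0,0.03]
    - [-0.01,0,0.04]
    - [-0.03,-0.02,0.03]
    - [-0.03,-0.03,0]
    - [-0.03,-0.03,0]
    - [0,0,0]
    - [0,0,0]
  spin: [0,0,0,0,0,0,0,0,0,0,0,0]

```text
t: 27.15
position: [0.4284, 0.1367, 0.3334]
tool_rot: [-2.112, -2.318, -0.036]
ft_force: [1.0, -0.4, 0.5]
gripper_width: 0.0383
```

```bash
python3 st.py|head -1; python3 snap.py wrist f1; python3 snap.py scene f2; python3 snap.py top f3; python3 - <<'E'
from h import *
p,d,K,T=load("f2"); crop(p,360,170,520,350,4,"pics/f2c.png")
p,d,K,T=load("f3"); crop(p,110,150,250,290,5,"pics/f3c.png")
a=np.radians(5.28); Rr=np.array([[np.cos(a),-np.sin(a),0],[np.sin(a),np.cos(a),0],[0,0,1]]); o=np.array([.5242,.2184,0])
for n in ("f1","f2","f3"):
    p,d,K,T=load(n); P=(pts(d,K,T)-o)@Rr; P[d==0]=9
    B=P[(abs(P[...,0]-.008)<.015)&(abs(P[...,1])<.04)&(P[...,2]>.152)&(P[...,2]<.21)]
    if len(B): print(n,"block",len(B),(B.min(0)*1000).round(1),(B.max(0)*1000).round(1),"top z",np.percentile(B[:,2],95).round(4))
    G=P[(P[...,0]>.012)&(P[...,0]<.075)&(abs(P[...,1])<.06)&(P[...,2]>.022)&(P[...,2]<.075)]
    if len(G): print("  tray low",len(G),(np.percentile(G,2,axis=0)*1000).round(1),(np.percentile(G,98,axis=0)*1000).round(1))
E
```

```text
t 27.15 pos [0.4284 0.1367 0.3334] jaw 5.3 toolz [ 0.0117  0.0207 -0.9997] tilt along jaw/toolx deg [0.78 1.12] F [ 0.96 -0.38  0.51] M [-0.02   0.     0.015] w 0.0383
t 27.15 pos [0.4284 0.1367 0.3334] jaw angle 5.3 tooly z 0.0135 F [ 0.96 -0.38  0.51] M [-0.02   0.     0.015] w 0.03830630628319151
t 27.2 pos [0.4285 0.1369 0.3338] jaw angle 5.32 tooly z 0.014 F [0.69 0.25 1.15] M [ 0.029  0.013 -0.012] w 0.03833907573150324
t 27.25 pos [0.4289 0.1372 0.333 ] jaw angle 5.35 tooly z 0.0127 F [-0.28  0.79 -0.91] M [-0.003  0.012 -0.012] w 0.03856997302657563
f1 block 1339 [  1.  -23.5 152. ] [ 13.9  20.6 192.9] top z 0.192
  tray low 590 [ 35.6 -44.3  31.9] [62.5 44.5 61.8]
f2 block 453 [  2.4 -22.8 152. ] [ 15.6  21.7 194.6] top z 0.1928
  tray low 1209 [ 13.3 -42.7  32.2] [63.7 45.8 62.7]
f3 block 148 [  1.1 -23.8 152.3] [1.470e+01 1.000e-01 1.955e+02] top z 0.1932
  tray low 665 [ 24.2 -44.6  30.9] [62.7 43.5 62.8]
```

View pics/f2.png

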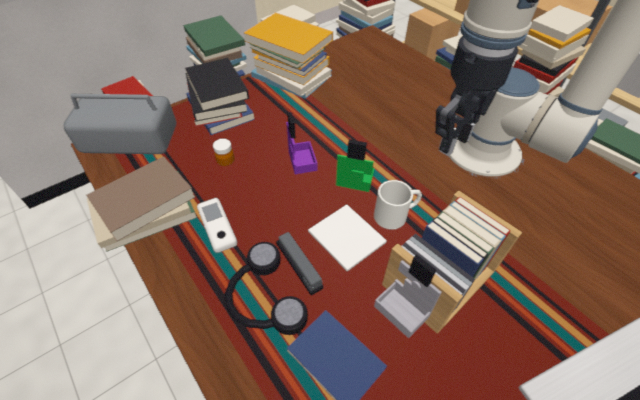

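View pics/f2c.png

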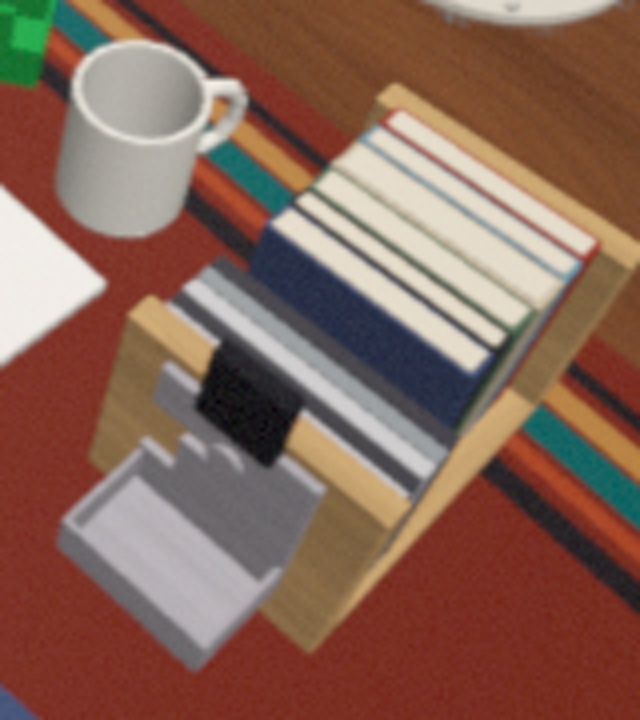

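View pics/f3c.png

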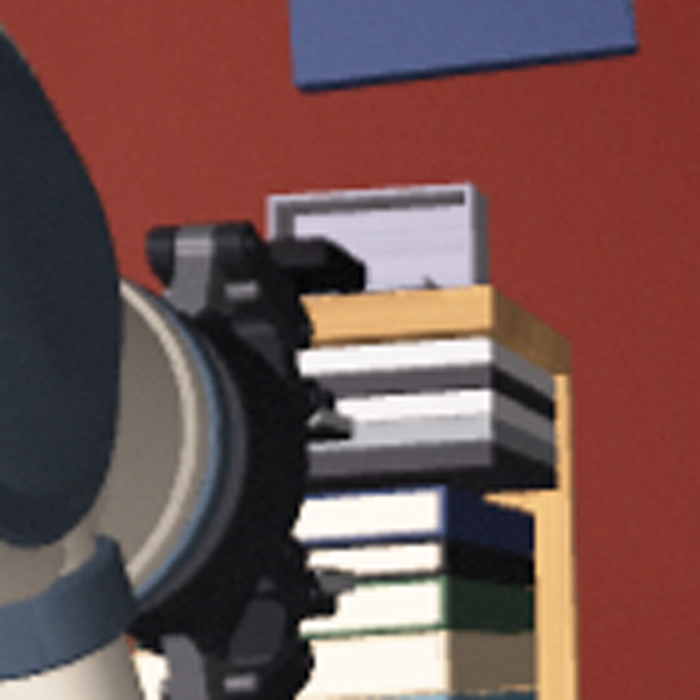

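The tray hangs home: block top at 0.192 to 0.193 m, so the pocket is at about 0.118 m, and it is centred. The other objects look unmoved and the robot is clear. Handing in.

```bash
python3 - <<'E'
from station import job
print(job.sign_off())
E
```

```text
the job is handed in; nothing more can be done
None
```

The pen tray is hanging on the rack's stud with the stud home in the pocket. I handed the job in at about 27.3 s of the 48 s.

**How it went:**
- **Face:** I touched the plate to the panel at about 2 N, then backed off.
- **Stud height:** I slid the tray in from the +y side and let the slot's upper edge down until it touched. This put the stud's centre about 117.6 mm up, roughly 10 mm below the mark and in line with what the cameras showed.
- **Seating:** I slid the tray in until the slot's end wall touched the stud (about 3 N), backed off 2 mm and lowered it onto the stud. I released it and withdrew straight up. The contact forces I read during feeling and seating were only a few newtons, well under the 30 N limit.

**Last checks:** Three cameras put the top of the grip block at 192–193 mm, so the pocket is at about 118 mm, matching the felt stud height. The tray is centred on the stud within about 1 mm and hangs upright. In the before and after scene pictures, the other things on the desk look unmoved.

**What failed or disagreed:**
- **First grasp:** It closed on air just above the block. With the gripper shut, the fingertips measured about 16 mm behind the reported TCP, not the stated 25 mm ahead. I re-measured and gripped about 40 mm lower.
- **Tool tilt:** Fast moves tilted the tool by up to 3.5°. I brought this down to about 0.4° one way and 1° the other before hanging the tray.
- **Stillness:** I only compared three pictures taken within about 0.1 s, so I have no longer check that it stays still.

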